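Expose a pigment swatch under the low lamp head

TASK

Start a light-fastness test: lift the oblong wooden swatch carrier into the open lead-in of the lamp station, then push it under the low lamp head until it is fully home against the far end stop. Then wind the clockwork timer's wing key clockwise, a part turn at a time, until it is fully wound, and only then throw the lamp lever all the way over. Let go of everything, and leave the other things on the table where they are.

Things in the scene. Friction and masses are not known exactly. Their poses are not given: they have to be found in the camera images.
- carrier: oblong wooden block with a flat painted swatch on top: 100 mm long (its x), 60 mm wide (its y), 26 mm high, about 0.15 kg; origin at the centre of its underside, z up. The same either way round. It lies flat on the table to the robot's left, in one of two places (the round dish has the other).
- station: grey lamp station fixed to the table. Its +x is the pushing direction (roughly towards the robot's right); origin on the table surface below the middle of the tunnel's mouth; z up. Base plate 6 mm thick, 130 mm wide, x = -150 to +115 mm; the carrier slides on it. The lamp head is an upright-faced gantry over x = 0 to 90 mm, 130 mm wide, its top 150 mm above the table.
- lead_in (a point): on top of the base plate (6 mm above the table), on the centre line at station x = -85 mm: middle of the lead-in, open above, where the carrier is laid, long way along the push. Lead-in runs from station x = -150 mm to the mouth at 0, between rails 6 mm thick with tops 14 mm above the table; inner faces 80 mm apart at the outer end, narrowing to 65 mm at the mouth.
- mouth (a point): on top of the base plate, middle of the tunnel's mouth (station x = 0). The tunnel is 65 mm wide and 32 mm high above the plate: 6 mm of headroom over a carrier. The lamp head's tall front face stands right above, so at the end of the push an upright tool's body would strike it: lean the tool about 40 degrees, fingers pointing forward and down.
- home (a point): on top of the base plate at station x = 45 mm: where the carrier's origin is when it is fully home. Its front end then touches the end stop, a bar 12 mm high with its face at station x = 95 mm, just beyond the tunnel's exit, and its rear end stands 5 mm out of the mouth.
- control: grey control box fixed to the table at the robot's right, 230 mm (its x) by 110 mm (its y) by 45 mm high; origin under its centre, z up. On top it carries the wing key at x = -65 mm and the lamp lever on a block (70 by 50 by 25 mm) at x = +70 mm, both at y = 0.
- key_grip (a point): on the upright axis of the brass wing key, at the height to grip it (77.5 mm above the table, 32.5 mm above the box's top). The wing is a flat upright bar 44 mm long along this point's x, 10 mm thick along its y, reaching from 15 mm below this point to 13 mm above it, on a stem 16 mm across and 16 mm high. The point turns with the key.
- key (a joint): winding of the key in rad: 0 unwound, 3.0 fully wound at a hard stop; grows as the key turns clockwise seen from above. A ratchet-like friction (about 0.1 N m to turn, spring included) holds it where it is let go. It starts somewhere between 0 and 0.4.
- lamp_tip (a point): centre of the black ball (26 mm across) at the tip of the lamp lever, a 10 mm rod 60 mm long from its pivot (67 mm above the table) to the ball centre. The lever swings about the control box's y: it starts leaning towards the box's -x (ball about 120 mm above the table) and is thrown towards the box's +x, where it leans as much the other way.
- lamp (a joint): lever angle in rad: 0 off (leaning to the box's -x), 1.0 fully on (leaning to +x). Light friction (0.06 N m); stays where it is left.
- dish: round low wooden pigment dish, 76 mm across, 26 mm high; a bystander that may lie where the carrier might; origin at the centre of its underside
- jar: squat amber glass jar with lid, 68 mm across, 100 mm high; bystander; origin under its centre
- tall_jar: tall clear jar with black lid, 60 mm across, 120 mm high; bystander; origin under its centre
- mortar: white bowl, 110 mm across, 60 mm high; bystander; origin under its centre
- mug: white mug, 76 mm across, 90 mm high; bystander; origin under its centre
- brush: wooden brush lying flat, 160 mm long along its own x, 20 mm thick; bystander; origin under its middle
- spoon: steel spoon lying flat, 150 mm long along its own x, 20 mm thick; bystander; origin under its middle
There are look-alikes about, which are no part of the job. Leave any yellow look-alike of the carrier alone.

How it is judged:
By the outcome, as a careful person would: the job done as asked, in the order asked, and still so for the second after the job is handed in, with the robot touching nothing.
It also fails if it takes over 69 s, if anything falls off the work surface, if the arm or the gripper's body presses on something with over 40 N, if the wrist force passes 120 N, or if a joint passes its speed limit or range.

ROBOT

A 6-joint arm with a two-finger parallel gripper is mounted at the origin on the work surface. World frame = base frame: x ahead of the robot, y to its left, z up, the work surface at z = 0. Lengths are in m, angles in degrees, forces in N, time in s.
With the tool pointing down it reaches from about 0.35 to 0.975 m from the base axis. Payload 7.1 kg.
Tool frame: the origin (TCP) lies at the very end of the fingers, on their centre line; the grasp point (between the pads) lies 19 mm behind it; z points along the fingers, y is the direction in which the jaws open and shut (so a half turn about z gives the same grasp; the last joint's range is limited). The gripper opens to 88 mm and grips with 3 to 60 N. Pads are 20 mm wide; open, the fingers measure 115 mm over their backs; the gripper's body (75 mm by 178 mm) begins 61 mm behind the grasp point.
Start: joints at [63.025, 24.242, 93.386, -0, 62.372, -1.089], TCP at [0.273, 0.562, 0.19] pointing down, gripper open.
Joint ranges: [-172.04, 172.04], [-51.8, 120.97], [4.93, 147.93], [-75.15, 255.16], [6.16, 154.13], [-145.62, 145.62]. Speed limits (degrees/s): [136.94, 136.94, 172.46, 180, 180, 180].

INTERFACE

Orientations are given as [roll, pitch, yaw] about the fixed x, y, z axes, in that order (R = Rz(yaw) Ry(pitch) Rx(roll)).
In Python, from plant import env, imaging, order, models gives the robot as it stands.
- The arm moves only by the tool play_rows, never from a script. Its argument "targets" is a list of rows, each an object with "offset": the shift along the tool's x, y, z in cm, a list of three; "twist": the turn, a rotation vector about the tool's x, y, z in degrees, a list of three. A call has 1 to 10 rows; each row is the pose to reach, as a shift and turn from the pose commanded when the call began, along the tool's axes at that moment; what a row does not reach only later rows make up. A row lasts 1/8 s, in which the tool goes at most 62.5 mm and 10.7 degrees, less where a joint would pass 70% of its speed; a pose out of reach is approached as far as the arm can. A call with a gripper value outside its range is refused whole. "fingers" is the finger opening in cm, from 0 to 8.78, set as the call begins (left out, the last holds). The fingers move at their own pace and stop on an object; "grip_force" is the grip in N (left out, the last holds). Time passes only in rows, so rows that repeat a pose let the fingers close. It gives the time, the measured TCP pose, the force and the opening at its end, in the units of the state.
- env.read_state(): the state, without advancing time (a new reading comes with each control period).
- imaging.snapshot(name): name is "scene" or "top" or "wrist"; returns a dict with "img" (480x640x3 uint8, red, green, blue), "fx", "fy", "cx", "cy" (pixels), "xyz" and "rotation" of the camera in the world. Camera axes: x right, y down, z forward; pixel columns grow to the right and rows downward; lengths in m; the calibration is good to about 2 mm. A picture is of the moment at which its call begins. There is no depth.
- order.sign_off(): hands the job in, once; it reports no verdict.
Trained networks look in a picture, given as the dict that the camera call returned (one of the last four; its "shot" number tells which), for a name from the list of things; names that differ only in an ending like _2 or _b are one class to them, and where a whole thing is asked for, a point or a joint stands for the part that bears it (a point fixed in the world has none). Each returns a list of dicts, best first, with "p" (0 to 1); they miss things now and then, are a little off and sometimes report something else, mostly with a low value. They report only what shows in the picture. A call takes as long as a camera call. They do not tell look-alikes from the thing itself.
- models.spot_in(picture, label): "location" ([x, y, z] in m, in world coordinates, good to about 4 mm: the middle of the surface that is visible of it).
- models.cut_out(picture, label): "region" (480x640 bool, what is visible of it).
- models.spot_point(picture, label): "location" ([x, y, z] in m, in world coordinates, good to about 4 mm: a listed point, or the origin of a listed thing).
The state is a dict: "t": time; "joint_positions": joint angles; "joint_velocities": joint speeds; "effort": joint torques, N m; "tcp_pos": TCP position; "ee_rot": TCP orientation; "wrist_force": force on the tool from outside, world axes, zero at the start; "ft_torque": the same for the moment, N m; "finger_gap": finger opening in m.
Only numpy, scipy, OpenCV 4.12 (cv2) and the standard library are available. Lean on these libraries where they do the work, as an engineer would, in place of code of your own. Each camera call takes 0.05 s, during which the arm holds its last target.

## Working session

There is one attempt and no reset: what is moved stays moved. The work goes in short steps, Python scripts to look and compute and a tool call to move; the robot and the scene stay as the last step left them, time stands still between calls to the robot, and variables do not carry over. Pictures are saved under pics/ and viewed, and the job is handed in when it is done.

Besides the shell and the picture viewer there is one more tool, called after "Request:" by a JSON object that holds its "api" and its "payload". play_rows: Moves the arm, as the interface text tells. Its arguments: {"type":"object","properties":{"targets":{"type":"array"},"fingers":{"type":"number"},"grip_force":{"type":"number"}},"required":["targets"]}

```bash
ls; mkdir -p pics; cat > h.py <<'E'
import numpy as np, cv2, json
from scipy.spatial.transform import Rotation as R
from plant import env, imaging, order, models
def save(p,name): cv2.imwrite('pics/'+name, p['img'][:,:,::-1])
def proj(p,X):
    c=np.array(p['rotation']).T@(np.array(X)-np.array(p['xyz']))
    return np.array([p['fx']*c[0]/c[2]+p['cx'],p['fy']*c[1]/c[2]+p['cy']])
def ray(p,u,v):
    d=np.array(p['rotation'])@np.array([(u-p['cx'])/p['fx'],(v-p['cy'])/p['fy'],1]); return np.array(p['xyz']),d
def atz(p,u,v,z):
    o,d=ray(p,u,v); return o+d*(z-o[2])/d[2]
def tcp():
    s=env.read_state(); return np.array(s['tcp_pos']), R.from_euler('xyz',s['ee_rot'],degrees=True), s
def goto(pos,rpy):
    "offset cm & twist deg from current measured pose"
    p,r,s=tcp(); t=R.from_euler('xyz',rpy,degrees=True)
    return np.round(r.inv().apply(np.array(pos)-p)*100,2), np.round((r.inv()*t).as_rotvec(degrees=True),2)
E
python3 - <<'E'
from h import *
s=env.read_state(); print(s)
for n in ('scene','top'):
    p=imaging.snapshot(n); save(p,n+'0.png'); print(n,p['xyz'],np.array(p['rotation']).round(3).tolist(),p['fx'],p.get('shot'))
    for l in ['carrier','dish','station','control']:
        print(l,[(np.round(d['location'],3).tolist(),round(d['p'],2)) for d in models.spot_in(p,l)])
    for l in ['carrier','dish','lead_in','mouth','home','key_grip','lamp_tip','control','station','jar','tall_jar','mortar','mug','brush','spoon']:
        print('pt',l,[(np.round(d['location'],3).tolist(),round(d['p'],2)) for d in models.spot_point(p,l)])
E
```

```text
pics
{'t': 0.0, 'joint_positions': array([ 6.30259775e+01,  2.42839979e+01,  9.34316694e+01,  6.91601443e-04,
        6.23715660e+01, -1.08664126e+00]), 'joint_velocities': array([-0.01010416, -0.0425916 , -0.02943852, -0.06183856, -0.07515375,
        0.09221885]), 'effort': array([-1.81349558e-03, -5.44598687e+01, -2.73674262e+01,  6.42594974e-02,
        2.29084067e-02, -1.98706016e-04]), 'tcp_pos': array([0.27255695, 0.56176665, 0.18960483]), 'ee_rot': array([-1.79912794e+02, -2.26646144e-03,  1.54112296e+02]), 'wrist_force': array([-0.34889096,  0.11237304, -0.08296459]), 'ft_torque': array([0.01048508, 0.00251195, 0.00640777]), 'finger_gap': 0.08783527512332487}
scene [ 0.93649678 -0.70297807  1.01281216] [-137.673, -0.267, 29.613] 516.6940633663337 1
carrier [([0.593, 0.298, 0.025], 0.86), ([0.72, 0.394, 0.03], 0.76), ([0.28, 0.293, 0.025], 0.56)]
dish [([0.438, 0.309, 0.024], 0.8), ([0.563, -0.092, 0.092], 0.72)]
station [([0.562, -0.095, 0.095], 0.67)]
control [([0.531, -0.309, 0.048], 0.76), ([0.557, -0.095, 0.095], 0.7), ([0.46, -0.316, 0.084], 0.35)]
pt carrier [([0.591, 
[... 1319 characters left out ...]
33, 0.319, -0.002], 0.55)]
pt lead_in [([0.531, 0.068, 0.006], 0.64)]
pt mouth [([0.537, -0.016, 0.006], 0.61)]
pt home []
pt key_grip [([0.589, 0.318, -0.004], 0.72), ([0.459, -0.315, 0.08], 0.51)]
pt lamp_tip [([0.434, 0.319, 0.004], 0.37)]
pt control [([0.522, -0.294, -0.002], 0.9)]
pt station [([0.539, -0.015, 0.002], 0.69), ([0.541, -0.017, -0.002], 0.64)]
pt jar [([0.751, 0.102, -0.0], 0.62)]
pt tall_jar [([0.735, -0.274, -0.003], 0.83), ([0.357, 0.144, 0.0], 0.28)]
pt mortar [([0.74, 0.248, 0.002], 0.55)]
pt mug [([0.76, -0.13, -0.002], 0.77), ([0.753, 0.104, 0.002], 0.44)]
pt brush [([0.357, 0.148, 0.0], 0.63), ([0.54, -0.017, 0.002], 0.58)]
pt spoon [([0.349, -0.143, -0.002], 0.89)]
```

```bash
sed -i "s/np.array(p\['rotation'\])/rot(p)/g" h.py; sed -i "2a def rot(p): return R.from_euler('xyz',np.array(p['rotation']),degrees=True).as_matrix()" h.py; sed -n 1,12p h.py
```

```text
import numpy as np, cv2, json
from scipy.spatial.transform import Rotation as R
def rot(p): return R.from_euler('xyz',np.array(p['rotation']),degrees=True).as_matrix()
from plant import env, imaging, order, models
def save(p,name): cv2.imwrite('pics/'+name, p['img'][:,:,::-1])
def proj(p,X):
    c=rot(p).T@(np.array(X)-np.array(p['xyz']))
    return np.array([p['fx']*c[0]/c[2]+p['cx'],p['fy']*c[1]/c[2]+p['cy']])
def ray(p,u,v):
    d=rot(p)@np.array([(u-p['cx'])/p['fx'],(v-p['cy'])/p['fy'],1]); return np.array(p['xyz']),d
def atz(p,u,v,z):
    o,d=ray(p,u,v); return o+d*(z-o[2])/d[2]
```

View pics/scene0.png

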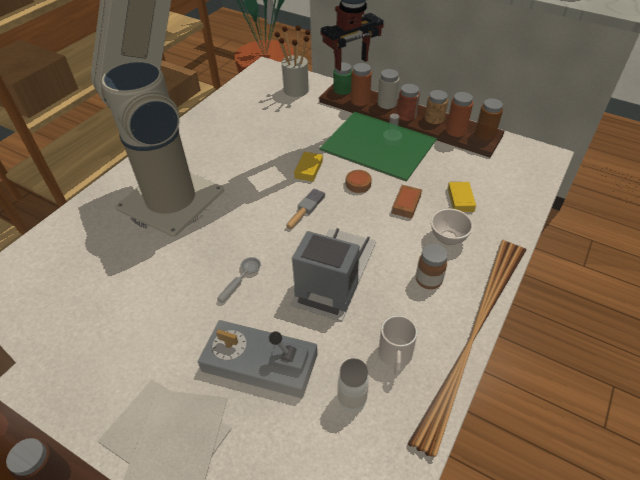

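View pics/top0.png

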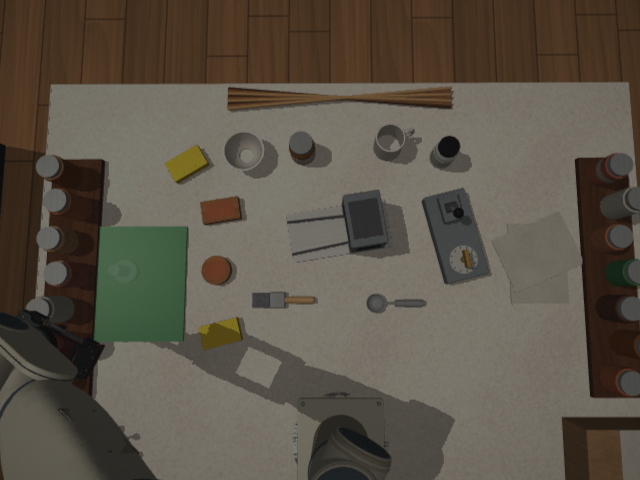

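Candidates for the carrier (top view): yellow (187,163), red (221,210), yellow (221,333). The dish is round at (216,270). Red (221,210) fits: the yellow ones are stated look-alikes. I'll confirm it in a crop and measure.

```bash
python3 - <<'E'
from h import *
print(env.read_state()['t'])
p=imaging.snapshot('top'); q=imaging.snapshot('scene')
a=cv2.resize(p['img'][130:360,150:320],None,fx=2.3,fy=2.3,interpolation=cv2.INTER_CUBIC)
b=cv2.resize(p['img'][180:290,270:500],None,fx=3.4,fy=3.4,interpolation=cv2.INTER_CUBIC)
cv2.imwrite('pics/c1.png',a[:,:,::-1]);cv2.imwrite('pics/c2.png',b[:,:,::-1])
def poly(p,l,z,near):
    for d in models.cut_out(p,l):
        m=d['region'].astype(np.uint8); c,_=cv2.findContours(m,0,1); c=max(c,key=cv2.contourArea)[:,0,:]
        X=np.array([atz(p,u,v,z)[:2] for u,v in c]); r=cv2.minAreaRect((X*1000).astype(np.float32)); 
        print(l,round(d['p'],2),np.round(r[0],1),np.round(r[1],1),round(r[2],1))
for s in (p,q):
    poly(s,'carrier',.026,None); poly(s,'control',.045,None); 
E
```

```text
2.0
carrier 0.91 [272.3 305.2] [ 62.  104.8] 14.9
carrier 0.8 [587.4 311.7] [ 63.1 103.2] 10.1
carrier 0.64 [713.4 405.2] [ 70.4 104.7] 31.8
carrier 0.57 [ 459.7 -323.9] [44.4 19.8] 9.2
control 0.79 [ 517.5 -293.3] [228.6 120.1] 13.8
carrier 0.82 [278.  293.1] [ 65.5 122.3] 14.5
carrier 0.81 [717.8 393.3] [ 66.6 119.1] 30.7
carrier 0.66 [592.7 300.2] [ 60.4 119. ] 9.7
control 0.57 [ 525.5 -304.9] [238.5 131.4] 14.1
control 0.39 [526.7 -30.5] [179.  260.9] 9.4
```

View pics/c1.png

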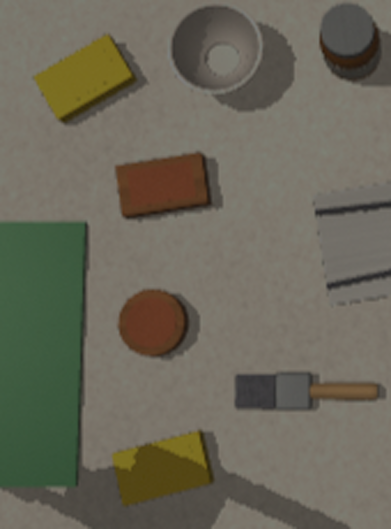

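View pics/c2.png

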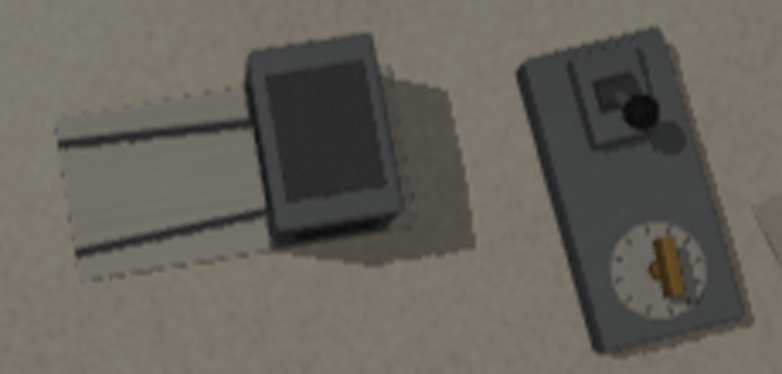

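The crop confirms the red oblong block at top (221,210) as the carrier. Its swatch is flat, the round object at (216,270) is the dish, and the yellow ones are look-alikes. Next I'll hover over it.

```bash
python3 - <<'E'
from h import *
print(goto([.589,.313,.19],[180,0,100]))
E
```

```text
(array([-39.33,  -8.62,   0.04]), array([-0.  ,  0.  , 54.11]))
```

Request:
{"api": "play_rows", "payload": {"targets": [{"offset": [-6, -1.3, 0], "twist": [0, 0, 8]}, {"offset": [-12, -2.6, 0], "twist": [0, 0, 16]}, {"offset": [-18, -3.9, 0], "twist": [0, 0, 24]}, {"offset": [-24, -5.2, 0], "twist": [0, 0, 32]}, {"offset": [-30, -6.5, 0], "twist": [0, 0, 40]}, {"offset": [-36, -7.8, 0], "twist": [0, 0, 48]}, {"offset": [-39.3, -8.6, 0], "twist": [0, 0, 54]}, {"offset": [-39.3, -8.6, 0], "twist": [0, 0, 54]}, {"offset": [-39.3, -8.6, 0], "twist": [0, 0, 54]}]}}

```text
t: 3.42
tcp_pos: [0.5882, 0.3136, 0.1902]
ee_rot: [-180.0, -0.0, 100.2]
wrist_force: [-1.3, 0.2, -0.2]
finger_gap: 0.0878
```

```bash
python3 - <<'E'
from h import *
p=imaging.snapshot('wrist'); save(p,'w1.png'); P,r,s=tcp(); print(P,r.as_euler('xyz',degrees=True),s['joint_positions'].round(1),s['t'])
print(p['xyz'],p['rotation'])
for d in models.cut_out(p,'carrier'):
    m=d['region'].astype(np.uint8); c,_=cv2.findContours(m,0,1); c=max(c,key=cv2.contourArea)[:,0,:]
    for z in (.026,):
        X=np.array([atz(p,u,v,z)[:2] for u,v in c]); q=cv2.minAreaRect((X*1000).astype(np.float32)); print(d['p'],np.round(q[0],1),np.round(q[1],1),round(q[2],1))
E
```

```text
[0.58792532 0.31402515 0.19026797] [-1.79964741e+02 -7.51595740e-03  1.00217278e+02] [27.1 27.8 87.7  0.  64.6 16.9] 3.475
[0.57468103 0.38589917 0.38527408] [1.64528044e+02 1.92752611e-02 1.01953682e+01]
0.89 [589.6 315.5] [ 59.3 100.7] 9.1
0.89 [287.  311.2] [63.  99.6] 12.6
0.19 [535.2  49. ] [124.  82.] 10.2
```

View pics/w1.png

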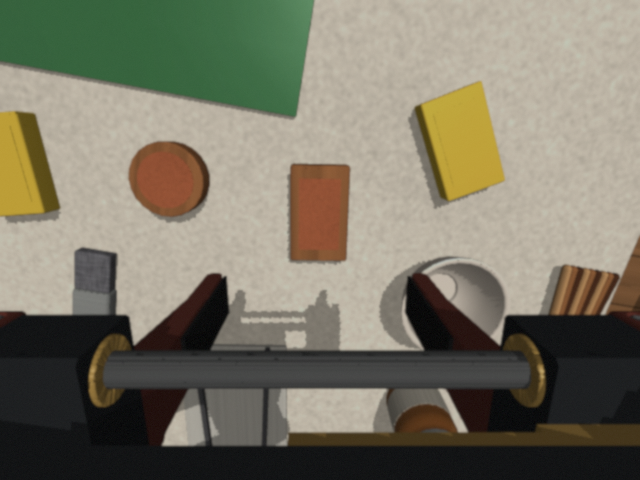

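The carrier is at wrist (320,213). The wrist view at z=26 mm gives 59×101 mm, which matches its height. I'll descend and grip.

Request:
{"api": "play_rows", "payload": {"targets": [{"offset": [0.05, 0.1, 5.5], "twist": [0, 0, 1]}, {"offset": [0.05, 0.1, 11], "twist": [0, 0, 1]}, {"offset": [0.05, 0.1, 15.5], "twist": [0, 0, 1]}, {"offset": [0.05, 0.1, 17.6], "twist": [0, 0, 1]}, {"offset": [0.05, 0.1, 17.6], "twist": [0, 0, 1]}, {"offset": [0.05, 0.1, 17.6], "twist": [0, 0, 1]}]}}

```text
t: 4.28
tcp_pos: [0.591, 0.315, 0.0163]
ee_rot: [179.8, -0.1, 99.1]
wrist_force: [-0.3, 0.9, -0.1]
finger_gap: 0.0879
```

Request:
{"api": "play_rows", "payload": {"targets": [{"offset": [0, 0, 0], "twist": [0, 0, 0]}, {"offset": [0, 0, 0], "twist": [0, 0, 0]}, {"offset": [0, 0, 0], "twist": [0, 0, 0]}, {"offset": [0, 0, 0], "twist": [0, 0, 0]}, {"offset": [0, 0, 0], "twist": [0, 0, 0]}], "fingers": 5, "grip_force": 20}}

```text
t: 4.9
tcp_pos: [0.5897, 0.314, 0.0144]
ee_rot: [-180.0, 0.0, 99.1]
wrist_force: [1.0, -0.3, 0.9]
finger_gap: 0.0502
```

```bash
python3 - <<'E'
from h import *
p=imaging.snapshot('wrist'); save(p,'w2.png'); s=imaging.snapshot('scene'); cv2.imwrite('pics/s2.png',cv2.resize(s['img'][100:320,250:520],None,fx=2.9,fy=2.7)[:,:,::-1])
E
```

```text
(no output)
```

View pics/w2.png

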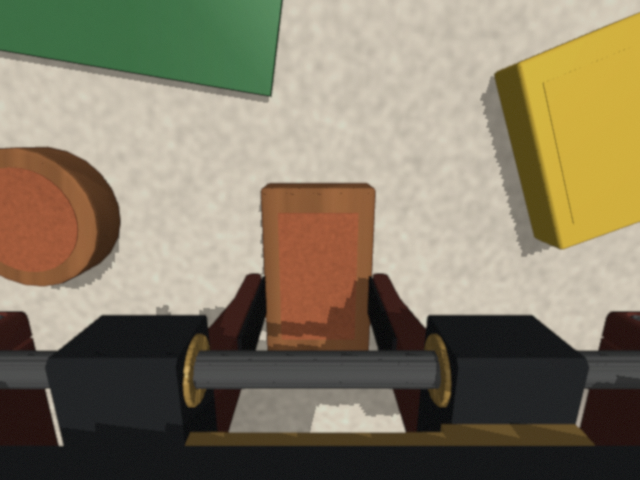

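View pics/s2.png

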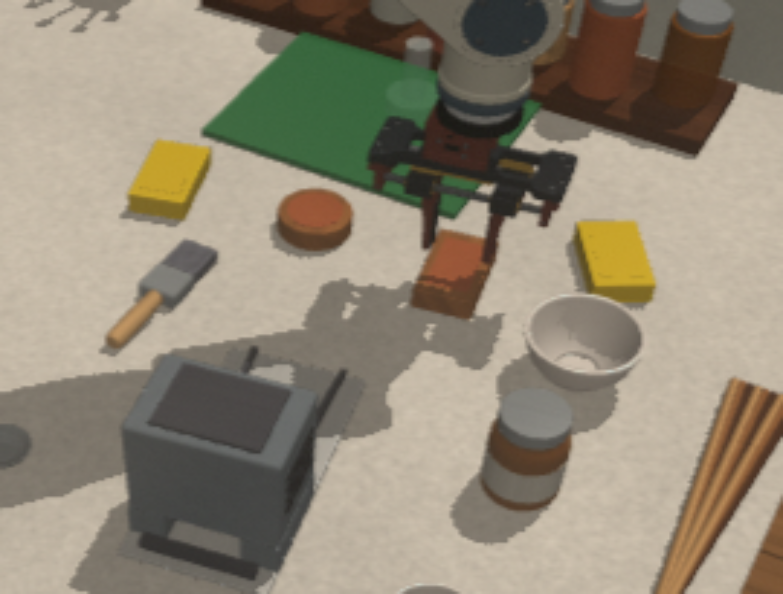

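Request:
{"api": "play_rows", "payload": {"targets": [{"offset": [0, 0, 0], "twist": [0, 0, 0]}, {"offset": [0, 0, 0], "twist": [0, 0, 0]}, {"offset": [0, 0, 0], "twist": [0, 0, 0]}], "fingers": 4, "grip_force": 15}}

```text
t: 5.38
tcp_pos: [0.5897, 0.314, 0.0143]
ee_rot: [-180.0, 0.0, 99.1]
wrist_force: [1.2, 0.2, -0.1]
finger_gap: 0.04
```

```bash
python3 - <<'E'
from h import *
p=imaging.snapshot('wrist'); save(p,'w3.png'); print(env.read_state()['finger_gap'])
E
```

```text
0.040139503865029
```

View pics/w3.png

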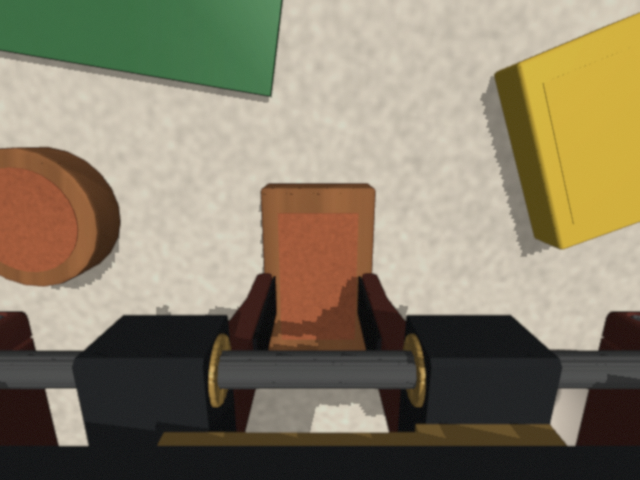

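```bash
python3 - <<'E'
from h import *
P,r,s=tcp()
p=imaging.snapshot('wrist'); q=imaging.snapshot('scene')
ty=r.apply([0,1,0]);tz=r.apply([0,0,1])
for k in (-.02,0,.02): print(k, proj(p,P+ty*k).round(), proj(q,P+ty*k).round(1), proj(q,P+ty*k-tz*.019).round(1))
im=q['img'][150:230,370:450]; cv2.imwrite('pics/s3.png',cv2.resize(im,None,fx=7.5,fy=7.5,interpolation=cv2.INTER_CUBIC)[:,:,::-1])
c=np.array([.5895,.3147]); a=np.deg2rad(9.2); ex=np.array([-np.sin(a),np.cos(a)]); ey=np.array([np.cos(a),np.sin(a)])
for z in (0,.026):
  for i,j in ((1,1),(1,-1),(-1,-1),(-1,1)):
    X=np.r_[c+ex*.05*i+ey*.03*j,z]; print(z,i,j,proj(p,X).round(),proj(q,X).round(1))
E
```

```text
-0.02 [283. 272.] [399.9 198.6] [400.6 193.6]
0 [318. 272.] [406.8 200.3] [407.5 195.4]
0.02 [352. 272.] [413.7 202.1] [414.5 197.1]
0 1 1 [369. 181.] [421.  195.1]
0 1 -1 [266. 181.] [400.9 190.1]
0 -1 -1 [272. 334.] [391.1 212.9]
0 -1 1 [363. 334.] [412.1 218.3]
0.026 1 1 [376. 187.] [422.2 188.4]
0.026 1 -1 [259. 187.] [401.7 183.4]
0.026 -1 -1 [267. 357.] [391.9 206.2]
0.026 -1 1 [368. 357.] [413.2 211.6]
```

View pics/s3.png

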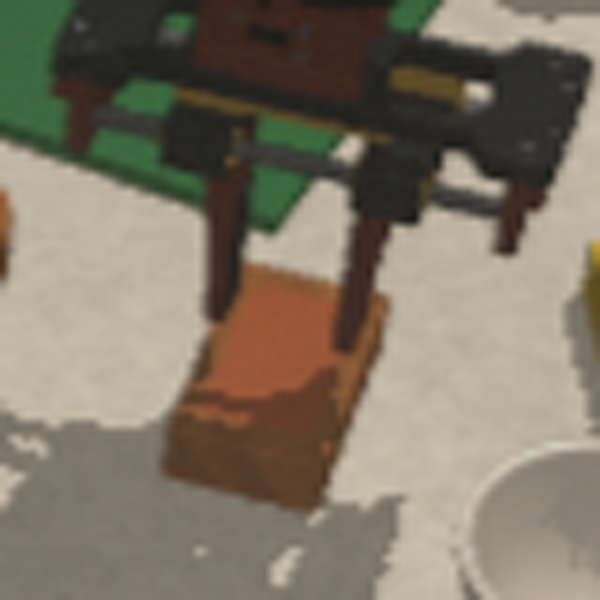

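```bash
python3 - <<'E'
from h import *
import cv2
im=cv2.imread('pics/w3.png')[255:355,225:415]; cv2.imwrite('pics/w3c.png',cv2.resize(im,None,fx=4,fy=4,interpolation=cv2.INTER_CUBIC))
p=imaging.snapshot('top'); print(p['fx']); P,r,s=tcp();print(proj(p,P))
u,v=proj(p,P).astype(int); cv2.imwrite('pics/t3c.png',cv2.resize(p['img'][v-40:v+40,u-50:u+50],None,fx=7,fy=7,interpolation=cv2.INTER_CUBIC)[:,:,::-1])
p=imaging.snapshot('wrist');print(p['fx'],p['cx'],p['cy'],p['xyz'],p['rotation'])
E
```

```text
517.4556766257894
[221.01295266 210.63984271]
355.8043805706232 316.6004572020962 239.3587665387908 [0.57741106 0.38652999 0.20948125] [ 1.64520358e+02 -2.26621587e-02  9.13170146e+00]
```

View pics/w3c.png

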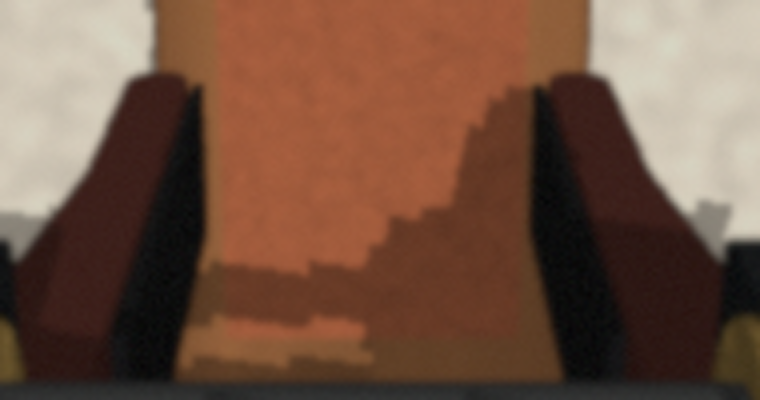

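View pics/t3c.png

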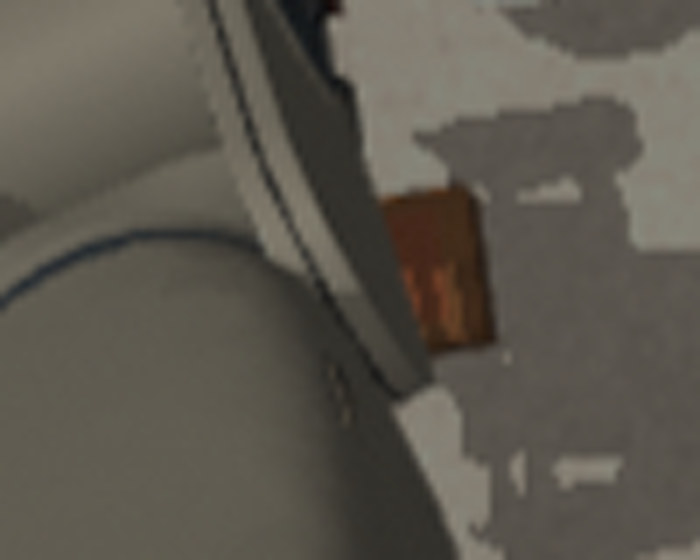

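The fingers closed over the top of the carrier without touching it. Pad separation in the wrist view, 83 px for 40 mm, puts the real fingertips at z≈0.048, against a reported TCP of 0.014. The scene view agrees. So the tips sit about 34 mm short of the stated TCP. I'll open and go down in guarded steps to check this.

Request:
{"api": "play_rows", "payload": {"targets": [{"offset": [0, 0, 0], "twist": [0, 0, 0]}, {"offset": [0, 0, 0], "twist": [0, 0, 0]}, {"offset": [0, 0, 0], "twist": [0, 0, 0]}, {"offset": [0, 0, 0.4], "twist": [0, 0, 0]}, {"offset": [0, 0, 0.8], "twist": [0, 0, 0]}, {"offset": [0, 0, 0.8], "twist": [0, 0, 0]}], "fingers": 8.78}}

```text
t: 6.38
tcp_pos: [0.5894, 0.3138, 0.0058]
ee_rot: [-179.9, 0.0, 99.1]
wrist_force: [1.1, 0.2, -0.5]
finger_gap: 0.0876
```

```bash
python3 - <<'E'
from h import *
p=imaging.snapshot('wrist'); im=p['img'][255:355,200:440]; cv2.imwrite('pics/w4.png',cv2.resize(im,None,fx=3.3,fy=3.3,interpolation=cv2.INTER_CUBIC)[:,:,::-1]); print(env.read_state()['wrist_force'],env.read_state()['finger_gap'])
s=imaging.snapshot('scene');cv2.imwrite('pics/s4.png',cv2.resize(s['img'][150:230,370:450],None,fx=7.5,fy=7.5,interpolation=cv2.INTER_CUBIC)[:,:,::-1])
E
```

```text
[-0.68799595 -0.97147209  0.26944348] 0.08785868682771282
```

View pics/w4.png

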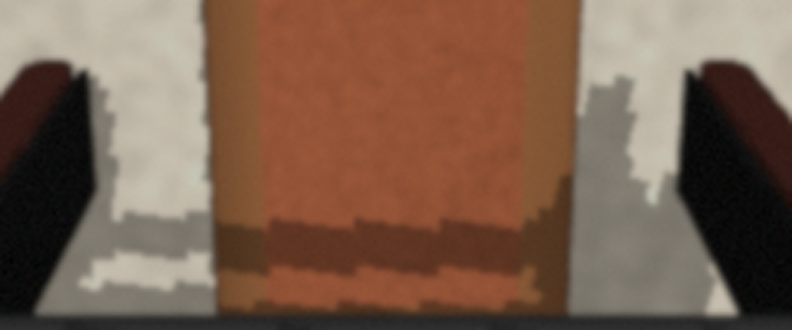

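View pics/s4.png

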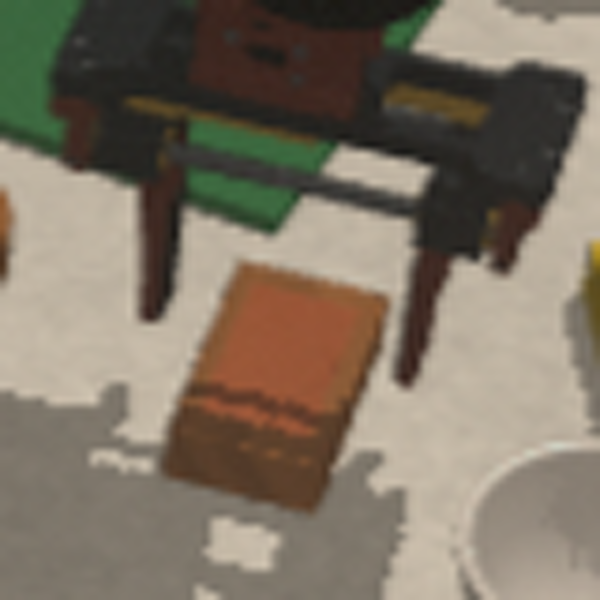

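Request:
{"api": "play_rows", "payload": {"targets": [{"offset": [0, 0, 0.6], "twist": [0, 0, 0]}, {"offset": [0, 0, 1.2], "twist": [0, 0, 0]}, {"offset": [0, 0, 1.8], "twist": [0, 0, 0]}, {"offset": [0, 0, 1.8], "twist": [0, 0, 0]}]}}

```text
t: 6.98
tcp_pos: [0.5892, 0.3137, -0.0125]
ee_rot: [-179.9, 0.0, 99.1]
wrist_force: [-1.0, 0.7, -0.6]
finger_gap: 0.0878
```

Request:
{"api": "play_rows", "payload": {"targets": [{"offset": [0, 0, 0.3], "twist": [0, 0, 0]}, {"offset": [0, 0, 0.6], "twist": [0, 0, 0]}, {"offset": [0, 0, 0.7], "twist": [0, 0, 0]}]}}

```text
t: 7.35
tcp_pos: [0.5897, 0.314, -0.0188]
ee_rot: [-180.0, 0.0, 99.1]
wrist_force: [-0.6, 1.0, 0.4]
finger_gap: 0.0879
```

Request:
{"api": "play_rows", "payload": {"targets": [{"offset": [0, 0, 0], "twist": [0, 0, 0]}, {"offset": [0, 0, 0], "twist": [0, 0, 0]}, {"offset": [0, 0, 0], "twist": [0, 0, 0]}, {"offset": [0, 0, 0], "twist": [0, 0, 0]}, {"offset": [0, 0, 0], "twist": [0, 0, 0]}], "fingers": 5, "grip_force": 20}}

```text
t: 7.98
tcp_pos: [0.5899, 0.3141, -0.0185]
ee_rot: [180.0, -0.0, 99.1]
wrist_force: [0.5, -0.4, 1.0]
finger_gap: 0.0599
```

Gripped: the opening is 59.9 mm. Now I'll lift, and meanwhile refine the station pose from the stored pictures.

Request:
{"api": "play_rows", "payload": {"targets": [{"offset": [0, 0, -3], "twist": [0, 0, 0]}, {"offset": [0, 0, -7], "twist": [0, 0, 0]}, {"offset": [0, 0, -9], "twist": [0, 0, 0]}, {"offset": [0, 0, -9], "twist": [0, 0, 0]}]}}

```text
t: 8.48
tcp_pos: [0.5906, 0.3145, 0.0726]
ee_rot: [179.9, -0.0, 99.1]
wrist_force: [-0.1, 0.0, -2.8]
finger_gap: 0.0598
```

```bash
python3 - <<'E'
from h import *
p=imaging.snapshot('top'); q=imaging.snapshot('scene'); save(q,'s5.png')
import pickle; pickle.dump({k:{a:p2[a] for a in ('xyz','rotation','fx','fy','cx','cy')} for k,p2 in (('top',p),('scene',q))},open('cal.pkl','wb'))
for n in ('top0','scene0'):
    im=cv2.imread(f'pics/{n}.png'); u=(280,180) if n=='top0' else (270,220)
    c=im[u[1]:u[1]+95,u[0]:u[0]+125]; cv2.imwrite(f'pics/{n}st.png',cv2.resize(c,None,fx=6.3,fy=6.3,interpolation=cv2.INTER_CUBIC))
P,r,s=tcp(); print(P,s['finger_gap'],s['t'])
def corners(o,yaw):
    a=np.deg2rad(yaw); ex=np.array([np.cos(a),np.sin(a)]); ey=np.array([-np.sin(a),np.cos(a)])
    for nm,x,y,z in (('plateL',-.15,.065,.006),('plateR',-.15,-.065,.006),('gTL',0,.065,.15),('gTR',0,-.065,.15),('gTL2',.09,.065,.15),('gTR2',.09,-.065,.15),('railL',-.15,.043,.014),('railR',-.15,-.043,.014)):
        X=np.r_[np.array(o)+ex*x+ey*y,z]; print(nm,((proj(p,X)-[280,180])*6.3).round(), ((proj(q,X)-[270,220])*6.3).round())
corners([.540,-.016],-82.5)
E
```

```text
[0.58895805 0.31357395 0.07022297] 0.05977971169869226 8.575
plateL [ 42. 206.] [677. 135.]
plateR [ 80. 512.] [389.  49.]
gTL [399.  92.] [564. 153.]
gTR [447. 431.] [231.  52.]
gTL2 [635.  61.] [471. 338.]
gTR2 [685. 399.] [124. 226.]
railL [ 46. 255.] [628. 107.]
railR [ 72. 458.] [437.  50.]
```

View pics/top0st.png

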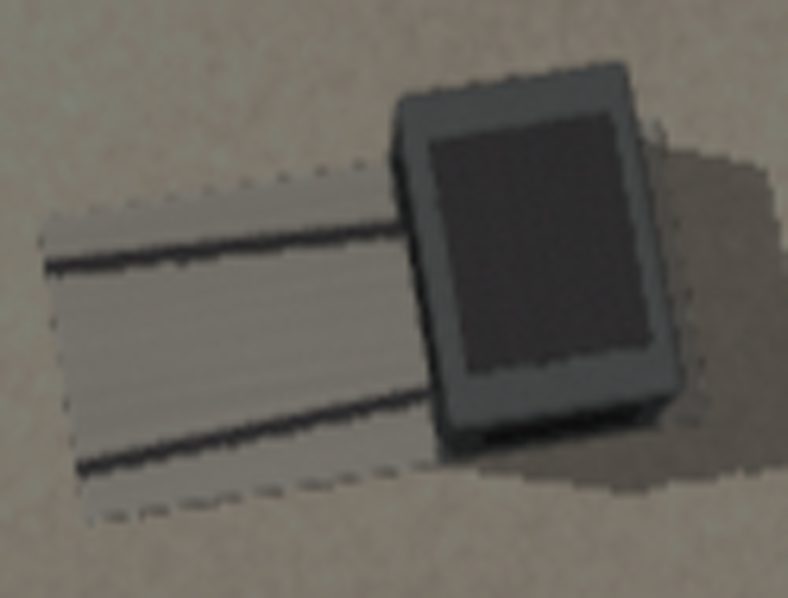

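View pics/scene0st.png

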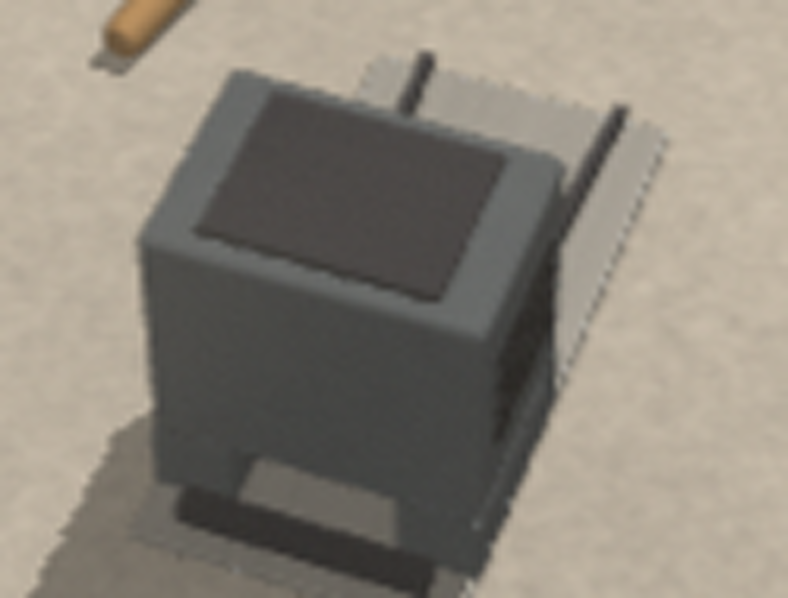

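View pics/s5.png

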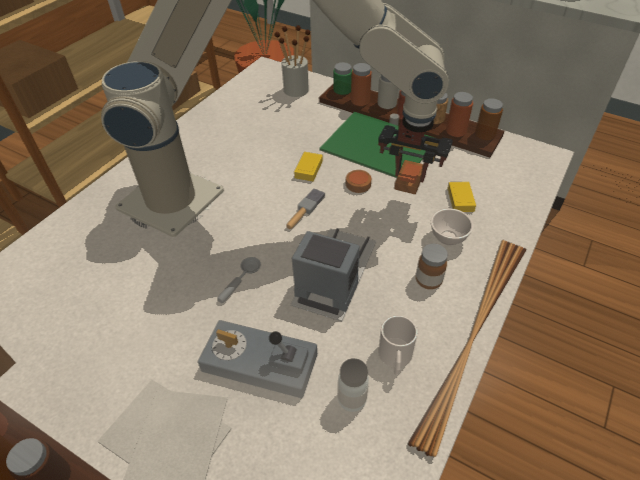

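```bash
python3 - <<'E'
from h import *
import pickle; from scipy.optimize import least_squares
C=pickle.load(open('cal.pkl','rb'))
M={'plateL':(-.15,.065,.006),'plateR':(-.15,-.065,.006),'gTL':(0,.065,.15),'gTR':(0,-.065,.15),'gTL2':(.09,.065,.15),'gTR2':(.09,-.065,.15),'railL':(-.15,.043,.014),'railR':(-.15,-.043,.014)}
T=dict(plateL=(42,218),plateR=(90,522),gTL=(397,98),gTR=(447,435),gTL2=(628,63),gTR2=(682,395),railL=(46,265),railR=(80,468))
S=dict(plateL=(667,140),plateR=(375,55),gTL=(561,157),gTR=(235,70),gTL2=(490,340),gTR2=(143,240),railL=(622,107),railR=(430,53))
O={'top':(T,(280,180)),'scene':(S,(270,220))}
def f(v,cams):
    a=v[2]; e=[]
    for n in cams:
        for k,uv in O[n][0].items():
            x,y,z=M[k]; X=[v[0]+np.cos(a)*x-np.sin(a)*y, v[1]+np.sin(a)*x+np.cos(a)*y,z]
            e+=list(proj(C[n],X)-np.array(uv)/6.3-O[n][1])
    return np.array(e)
for cams in (['top'],['scene'],['top','scene']):
    r=least_squares(f,[.54,-.016,-1.44],args=(cams,),loss='soft_l1'); print(cams,r.x[:2].round(4),np.rad2deg(r.x[2]).round(2),f(r.x,cams).reshape(-1,2).round(1).tolist())
E
```

```text
['top'] [ 0.5385 -0.0161] -81.27 [[-0.4, -0.0], [-0.9, 0.0], [-0.1, -0.2], [0.6, -0.0], [0.4, -0.4], [1.1, 0.4], [-0.1, 0.2], [-0.8, 0.1]]
['scene'] [ 0.5435 -0.0183] -80.19 [[0.5, -1.1], [0.5, 0.1], [1.9, -0.1], [-0.4, -0.8], [0.0, 0.6], [-1.3, 0.4], [-0.2, -0.0], [-0.5, 0.4]]
['top', 'scene'] [ 0.5406 -0.017 ] -80.78 [[-0.2, -0.3], [-0.3, -0.3], [-0.0, -1.0], [1.2, -1.0], [0.5, -1.5], [1.6, -0.8], [0.2, -0.1], [-0.2, -0.2], [0.2, -1.5], [0.4, -0.7], [0.9, -0.8], [-1.1, -1.9], [-1.4, -0.3], [-2.3, -0.8], [-0.4, -0.5], [-0.7, -0.3]]
```

```bash
python3 - <<'E'
from h import *
print(goto([.527,.0675,.035],[180,0,98.8]))
E
```

```text
(array([-23.31, -10.01,   3.55]), array([-0.09,  0.03,  0.31]))
```

Request:
{"api": "play_rows", "payload": {"targets": [{"offset": [-5, -2.1, 0], "twist": [0, 0, 0]}, {"offset": [-10, -4.3, 0], "twist": [0, 0, 0]}, {"offset": [-15, -6.4, 0], "twist": [0, 0, 0]}, {"offset": [-20, -8.6, 1], "twist": [0, 0, 0.3]}, {"offset": [-23.3, -10, 3], "twist": [0, 0, 0.3]}, {"offset": [-23.3, -10, 3.5], "twist": [0, 0, 0.3]}, {"offset": [-23.3, -10, 3.5], "twist": [0, 0, 0.3]}]}}

```text
t: 9.45
tcp_pos: [0.5274, 0.0683, 0.0353]
ee_rot: [-179.9, -0.0, 98.8]
wrist_force: [-1.0, 0.9, -1.9]
finger_gap: 0.0597
```

```bash
python3 - <<'E'
from h import *
p=imaging.snapshot('wrist'); save(p,'w6.png'); P,r,s=tcp(); print(P,r.as_euler('xyz',degrees=True),s['finger_gap'],s['t'])
q=imaging.snapshot('scene'); cv2.imwrite('pics/s6.png',cv2.resize(q['img'][180:330,250:450],None,fx=4,fy=4,interpolation=cv2.INTER_CUBIC)[:,:,::-1])
def st(o,yaw):
    a=np.deg2rad(yaw)
    for nm,x,y,z in (('plateL',-.15,.065,.006),('plateR',-.15,-.065,.006),('railLo',-.15,.046,.014),('railLi',-.15,.040,.014),('railRi',-.15,-.04,.014),('railRo',-.15,-.046,.014)):
        X=[o[0]+np.cos(a)*x-np.sin(a)*y, o[1]+np.sin(a)*x+np.cos(a)*y,z]; print(nm,proj(p,X).round(1))
st((.540,-.0165),-81.2)
E
```

```text
[0.52807048 0.06877249 0.03585667] [-1.79965548e+02 -8.41956059e-03  9.88405997e+01] 0.05958957129855282 9.5
plateL [422.5 156.5]
plateR [211.1 156.5]
railLo [394.3 157.1]
railLi [384.2 157.1]
railRi [249.3 157.1]
railRo [239.2 157.1]
```

View pics/w6.png

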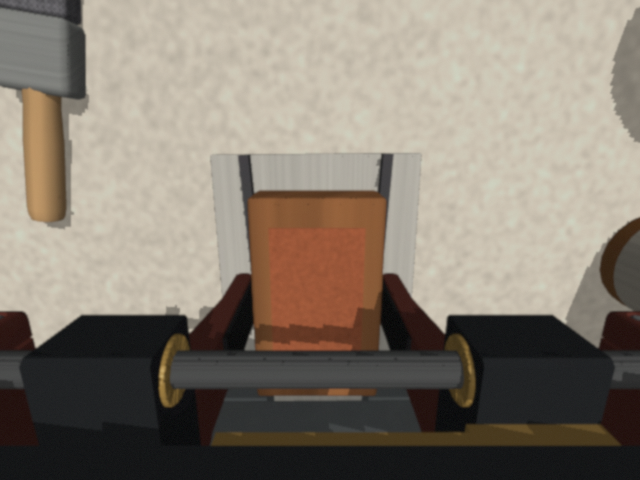

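View pics/s6.png

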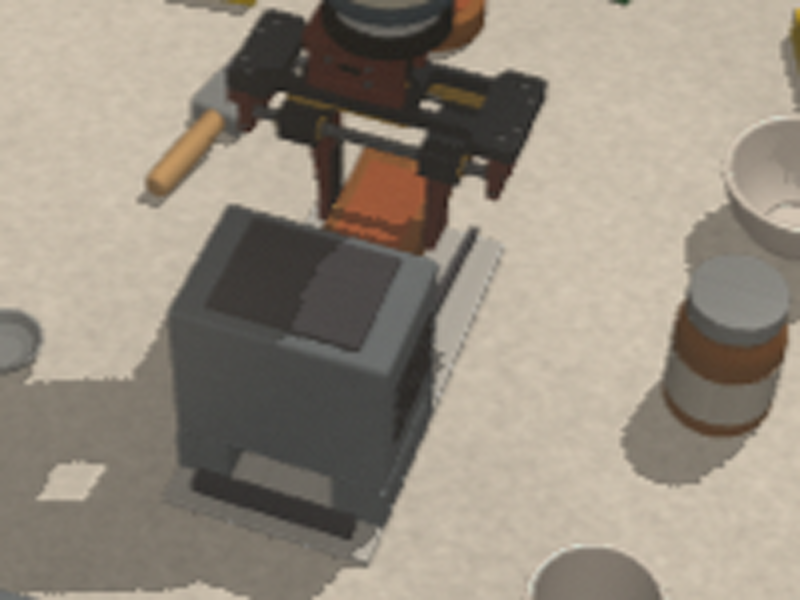

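The wrist view shows plate corners at (211,155) and (420,155), against predictions of (211,156) and (422,156). The carrier is centred between the rails, at columns 250–385 with the plate's middle at 316. I'll lower it.

Request:
{"api": "play_rows", "payload": {"targets": [{"offset": [0, 0, 1.5], "twist": [0, 0, 0]}, {"offset": [0, 0, 3], "twist": [0, 0, 0]}, {"offset": [0, 0, 4], "twist": [0, 0, 0]}, {"offset": [0, 0, 4.6], "twist": [0, 0, 0]}, {"offset": [0, 0, 4.7], "twist": [0, 0, 0]}, {"offset": [0, 0, 4.7], "twist": [0, 0, 0]}]}}

```text
t: 10.3
tcp_pos: [0.5282, 0.0681, -0.0105]
ee_rot: [180.0, 0.0, 98.8]
wrist_force: [0.4, 0.2, -1.6]
finger_gap: 0.0599
```

```bash
python3 - <<'E'
from h import *
p=imaging.snapshot('wrist'); save(p,'w7.png'); print(env.read_state()['wrist_force'])
E
```

```text
[ 0.34424336 -0.12068088 -1.96517567]
```

View pics/w7.png

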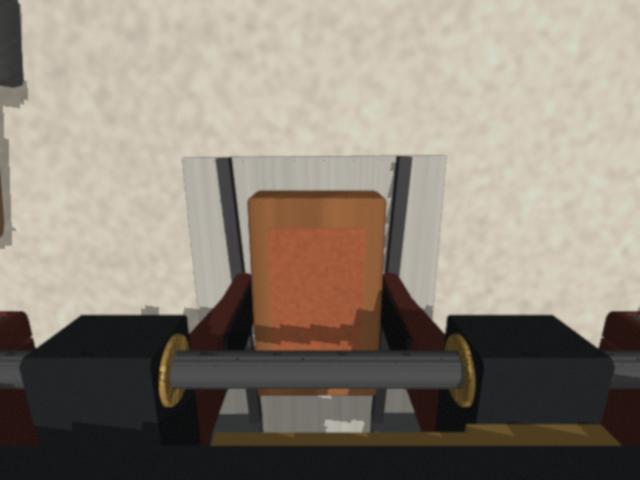

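Request:
{"api": "play_rows", "payload": {"targets": [{"offset": [0, 0, 0.2], "twist": [0, 0, 0]}, {"offset": [0, 0, 0.2], "twist": [0, 0, 0]}, {"offset": [0, 0, 0.2], "twist": [0, 0, 0]}, {"offset": [0, 0, 0.2], "twist": [0, 0, 0]}, {"offset": [0, 0, -2], "twist": [0, 0, 0]}, {"offset": [0, 0, -6], "twist": [0, 0, 0]}, {"offset": [0, 0, -10], "twist": [0, 0, 0]}, {"offset": [0, 0, -10], "twist": [0, 0, 0]}], "fingers": 8}}

```text
t: 11.35
tcp_pos: [0.5303, 0.0684, 0.0923]
ee_rot: [179.7, 0.0, 98.8]
wrist_force: [0.2, -0.0, -0.3]
finger_gap: 0.08
```

```bash
cat >> h.py <<'E'
O=np.array([.540,-.0165]); YS=-81.2; a_=np.deg2rad(YS); EX=np.array([np.cos(a_),np.sin(a_)]); EY=np.array([-np.sin(a_),np.cos(a_)]); TIP=.034
def lean(tx,ty,tz,deg=40):
    "pose of TCP so that the real tip is at station (tx,ty), height tz, leaned"
    r=R.from_euler('xyz',[180,0,YS+180],degrees=True)*R.from_euler('y',-deg,degrees=True)
    T=np.r_[O+EX*tx+EY*ty,tz]; return T+TIP*r.apply([0,0,1]), r
def gotor(pos,t):
    p,r,s=tcp(); return np.round(r.inv().apply(np.array(pos)-p)*100,2), np.round((r.inv()*t).as_rotvec(degrees=True),2)
E
python3 - <<'E'
from h import *
p=imaging.snapshot('wrist'); save(p,'w8.png'); P,r,s=tcp(); print(P,s['t'],s['finger_gap'])
print(gotor(*lean(-.175,0,.08)),gotor(*lean(-.170,0,.019)))
E
```

```text
[0.52890184 0.06823636 0.09059144] 11.4 0.07982108764344381
(array([ 6.77, -0.21,  3.66]), array([  0.17, -39.99,  -0.05])) (array([ 6.27, -0.23,  9.76]), array([  0.17, -39.99,  -0.05]))
```

View pics/w8.png

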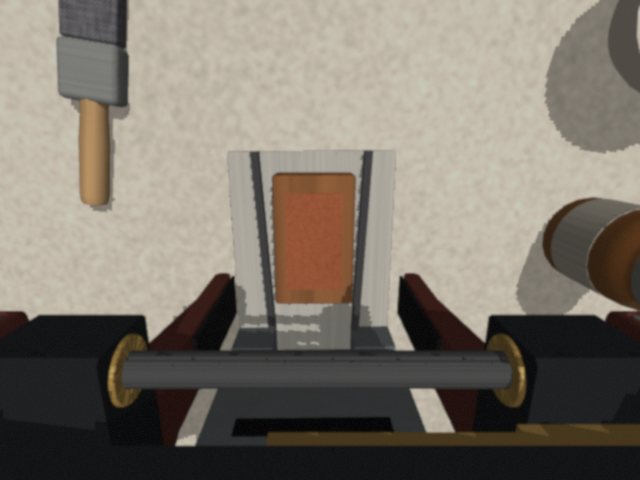

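The carrier lies straight in the lead-in, at wrist columns 273–356. Now I'll lean the tool behind it.

Request:
{"api": "play_rows", "payload": {"targets": [{"offset": [1.7, 0, -1], "twist": [0, -10, 0]}, {"offset": [3.5, -0.1, -1], "twist": [0, -20, 0]}, {"offset": [5.2, -0.2, 0.5], "twist": [0, -30, 0]}, {"offset": [6.8, -0.2, 2.5], "twist": [0, -40, 0]}, {"offset": [6.8, -0.2, 3.6], "twist": [0, -40, 0]}, {"offset": [6.8, -0.2, 3.6], "twist": [0, -40, 0]}, {"offset": [6.8, -0.2, 3.6], "twist": [0, -40, 0]}], "fingers": 2}}

```text
t: 12.28
tcp_pos: [0.5158, 0.1337, 0.0541]
ee_rot: [180.0, 39.9, 98.7]
wrist_force: [0.3, -0.7, 0.2]
finger_gap: 0.0202
```

```bash
python3 - <<'E'
from h import *
p=imaging.snapshot('wrist'); save(p,'w9.png'); P,r,s=tcp(); print(P,r.as_euler('xyz',degrees=True),s['t'],s['finger_gap'],s['joint_positions'].round())
print(gotor(*lean(-.165,0,.019)))
print(gotor(*lean(-.015,0,.019)))
q=imaging.snapshot('scene'); cv2.imwrite('pics/s9.png',cv2.resize(q['img'][150:330,250:470],None,fx=3.6,fy=3.3,interpolation=cv2.INTER_CUBIC)[:,:,::-1])
E
```

```text
[0.51610001 0.13380051 0.05451168] [179.89777971  39.9170572   98.61395932] 12.325 0.019780274454026865 [ 35.  40. 102. -40.  65.  52.]
(array([3.26, 0.06, 5.3 ]), array([-0.02, -0.08, -0.14]))
(array([-8.25,  0.09, 14.93]), array([-0.02, -0.08, -0.14]))
```

View pics/w9.png

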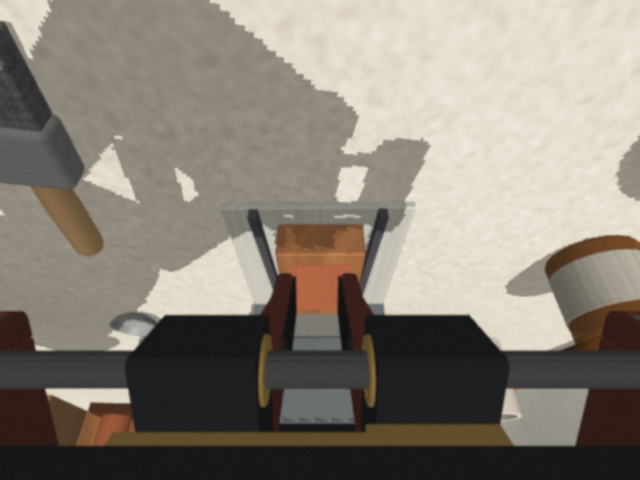

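View pics/s9.png

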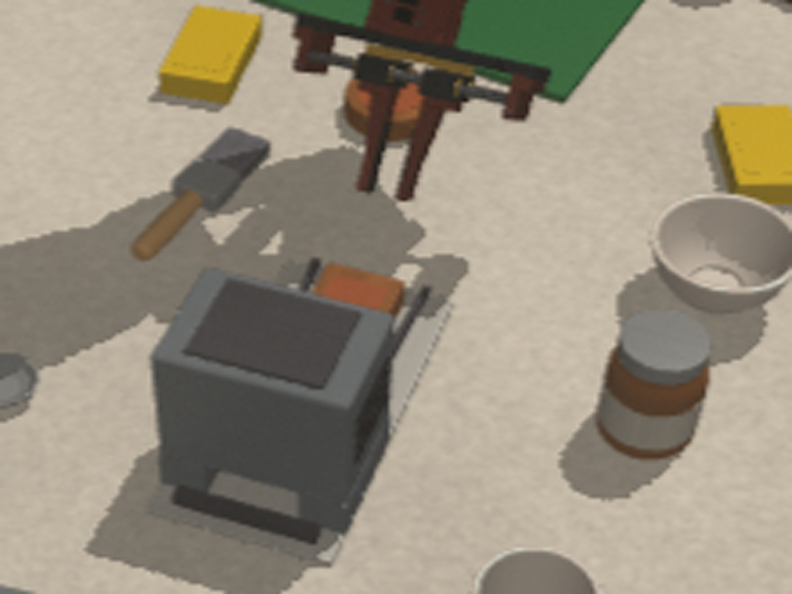

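Request:
{"api": "play_rows", "payload": {"targets": [{"offset": [1.2, 0, 1.8], "twist": [0, 0, 0]}, {"offset": [2.4, 0, 3.6], "twist": [0, 0, 0]}, {"offset": [3.2, 0.1, 5], "twist": [0, 0, 0]}, {"offset": [3.3, 0.1, 5.3], "twist": [0, 0, 0]}, {"offset": [3.3, 0.1, 5.3], "twist": [0, 0, 0]}]}}

```text
t: 13.0
tcp_pos: [0.5177, 0.1262, -0.0088]
ee_rot: [-179.9, 40.0, 98.8]
wrist_force: [0.0, -0.4, -0.6]
finger_gap: 0.02
```

```bash
python3 - <<'E'
from h import *
p=imaging.snapshot('wrist'); save(p,'w10.png'); P,r,s=tcp(); print(P,r.as_euler('xyz',degrees=True),s['t'],s['wrist_force'])
for x in (-.045,-.015): print(gotor(*lean(x,0,.019)))
q=imaging.snapshot('scene'); cv2.imwrite('pics/s10.png',cv2.resize(q['img'][150:330,250:470],None,fx=3.6,fy=3.3,interpolation=cv2.INTER_CUBIC)[:,:,::-1])
E
```

```text
[ 0.51794346  0.12650378 -0.00842104] [-179.99747907   40.00834014   98.81828657] 13.05 [ 0.04824443 -0.05593699 -0.25428035]
(array([-9.4 , -0.01,  7.71]), array([0.01, 0.01, 0.01]))
(array([-1.17e+01, -1.00e-02,  9.64e+00]), array([0.01, 0.01, 0.01]))
```

View pics/w10.png

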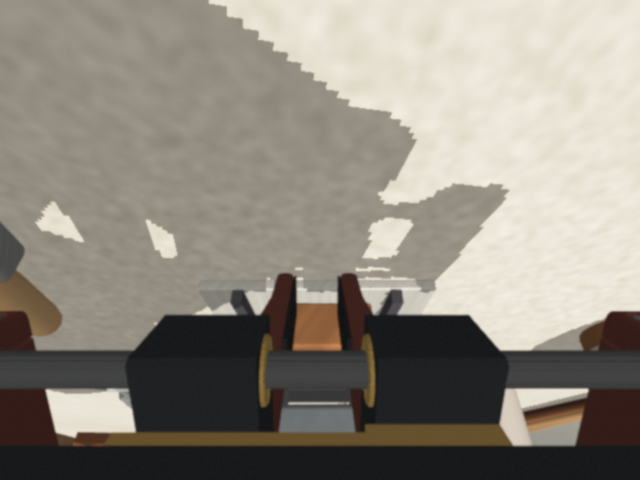

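View pics/s10.png

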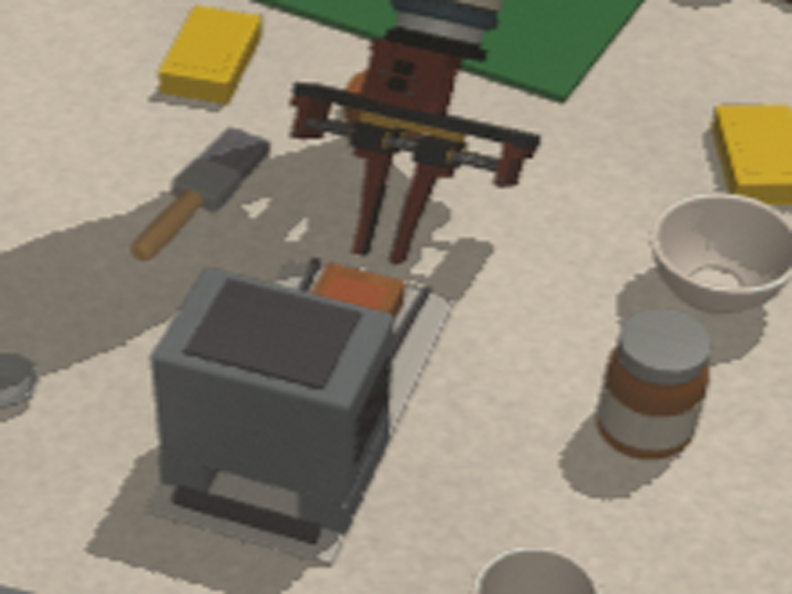

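Request:
{"api": "play_rows", "payload": {"targets": [{"offset": [-0.9, 0, 0.75], "twist": [0, 0, 0]}, {"offset": [-1.9, 0, 1.55], "twist": [0, 0, 0]}, {"offset": [-3.1, 0, 2.55], "twist": [0, 0, 0]}, {"offset": [-4.4, 0, 3.6], "twist": [0, 0, 0]}, {"offset": [-5.7, 0, 4.7], "twist": [0, 0, 0]}, {"offset": [-7, 0, 5.75], "twist": [0, 0, 0]}, {"offset": [-8.2, 0, 6.7], "twist": [0, 0, 0]}, {"offset": [-9.4, 0, 7.7], "twist": [0, 0, 0]}, {"offset": [-9.4, 0, 7.7], "twist": [0, 0, 0]}]}}

```text
t: 14.22
tcp_pos: [0.5362, 0.005, -0.0069]
ee_rot: [-180.0, 40.0, 98.7]
wrist_force: [-0.5, -0.5, 0.4]
finger_gap: 0.0201
```

```bash
python3 - <<'E'
from h import *
p=imaging.snapshot('wrist'); save(p,'w11.png'); P,r,s=tcp(); print(P,r.as_euler('xyz',degrees=True),s['t'],s['wrist_force'])
for x in (-.025,-.015): print(gotor(*lean(x,0,.019)))
q=imaging.snapshot('scene'); cv2.imwrite('pics/s11.png',cv2.resize(q['img'][180:330,260:430],None,fx=4.5,fy=4,interpolation=cv2.INTER_CUBIC)[:,:,::-1])
E
```

```text
[ 0.536408    0.00573463 -0.00691331] [-179.99093558   40.01439997   98.75728999] 14.275 [-0.07654784 -0.46416267  0.26436144]
(array([-1.48,  0.02,  1.26]), array([-0.04,  0.01, -0.03]))
(array([-2.24,  0.02,  1.9 ]), array([-0.04,  0.01, -0.03]))
```

View pics/s11.png

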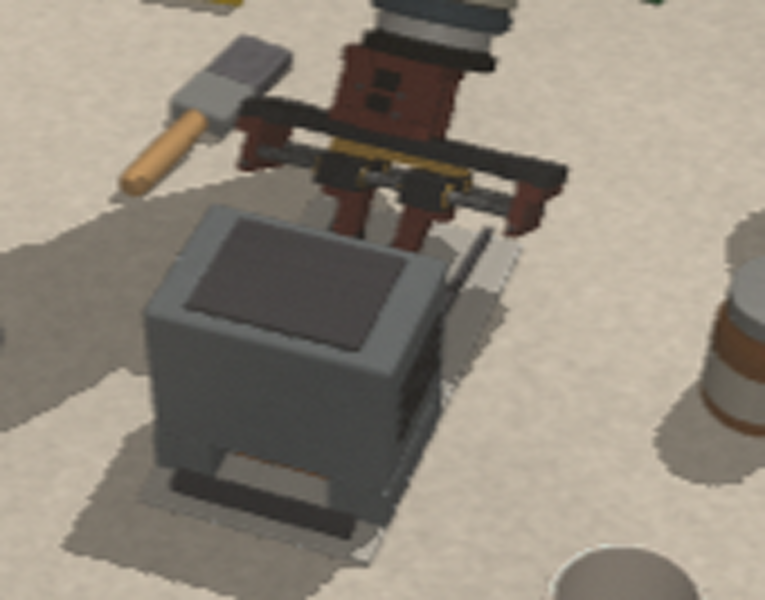

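Request:
{"api": "play_rows", "payload": {"targets": [{"offset": [-0.6, 0, 0.5], "twist": [0, 0, 0]}, {"offset": [-1.1, 0, 0.95], "twist": [0, 0, 0]}, {"offset": [-1.5, 0, 1.27], "twist": [0, 0, 0]}, {"offset": [-1.7, 0, 1.45], "twist": [0, 0, 0]}]}}

```text
t: 14.82
tcp_pos: [0.54, -0.0159, -0.0071]
ee_rot: [180.0, 40.0, 98.8]
wrist_force: [-0.1, 1.4, 1.8]
finger_gap: 0.0204
```

Request:
{"api": "play_rows", "payload": {"targets": [{"offset": [-0.15, 0, 0.13], "twist": [0, 0, 0]}, {"offset": [-0.3, 0, 0.26], "twist": [0, 0, 0]}, {"offset": [-0.3, 0, 0.26], "twist": [0, 0, 0]}]}}

```text
t: 15.2
tcp_pos: [0.5405, -0.0197, -0.0072]
ee_rot: [-180.0, 40.0, 98.8]
wrist_force: [-0.2, 1.1, 0.9]
finger_gap: 0.0202
```

Request:
{"api": "play_rows", "payload": {"targets": [{"offset": [-0.1, 0, 0.09], "twist": [0, 0, 0]}, {"offset": [-0.2, 0, 0.18], "twist": [0, 0, 0]}, {"offset": [-0.2, 0, 0.18], "twist": [0, 0, 0]}]}}

```text
t: 15.58
tcp_pos: [0.541, -0.0223, -0.0073]
ee_rot: [180.0, 40.0, 98.8]
wrist_force: [-0.2, 2.4, 2.0]
finger_gap: 0.0201
```

```bash
python3 - <<'E'
from h import *
P,r,s=tcp(); print(P,s['t'],s['wrist_force'])
T=P-TIP*r.apply([0,0,1]); print('tip st x',(T[:2]-O)@EX,(T[:2]-O)@EY,T[2])
q=imaging.snapshot('scene'); cv2.imwrite('pics/s12.png',cv2.resize(q['img'][180:330,260:430],None,fx=4.5,fy=4,interpolation=cv2.INTER_CUBIC)[:,:,::-1])
E
```

```text
[ 0.54096272 -0.02231859 -0.00729793] 15.575 [-0.24970405  2.41062363  1.95768124]
tip st x -0.015958242963973166 5.418633878606394e-05 0.01874686551487831
```

View pics/s12.png

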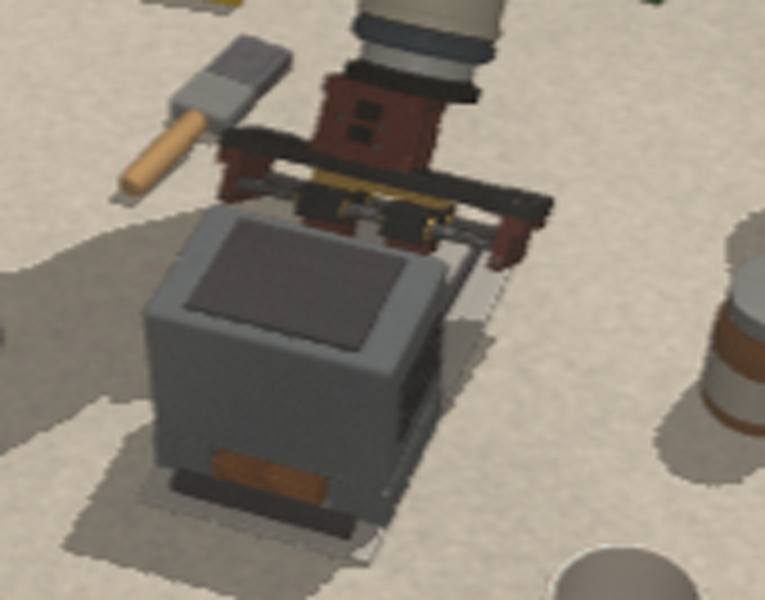

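Request:
{"api": "play_rows", "payload": {"targets": [{"offset": [-0.1, 0, 0.08], "twist": [0, 0, 0]}, {"offset": [-0.2, 0, 0.17], "twist": [0, 0, 0]}, {"offset": [-0.2, 0, 0.17], "twist": [0, 0, 0]}]}}

```text
t: 16.0
tcp_pos: [0.5413, -0.0231, -0.0074]
ee_rot: [179.9, 39.9, 98.8]
wrist_force: [-5.9, 15.1, 6.9]
finger_gap: 0.02
```

Request:
{"api": "play_rows", "payload": {"targets": [{"offset": [-0.1, 0, 0.08], "twist": [0, 0, 0]}, {"offset": [-0.15, 0, 0.13], "twist": [0, 0, 0]}, {"offset": [-0.15, 0, 0.13], "twist": [0, 0, 0]}]}}

```text
t: 16.38
tcp_pos: [0.5415, -0.0234, -0.0075]
ee_rot: [179.8, 39.7, 98.7]
wrist_force: [-11.0, 26.8, 13.2]
finger_gap: 0.0201
```

```bash
python3 - <<'E'
from h import *
P,r,s=tcp(); T=P-TIP*r.apply([0,0,1]); print('tip st x',(T[:2]-O)@EX,s['ft_torque'])
q=imaging.snapshot('scene'); cv2.imwrite('pics/s13.png',cv2.resize(q['img'][275:325,285:355],None,fx=11,fy=11,interpolation=cv2.INTER_CUBIC)[:,:,::-1])
for x in (.089,.095):
  for y in (-.03,.03):
    for z in (.006,.018,.032):
      print(x,y,z,((proj(q,np.r_[O+EX*x+EY*y,z])-[285,275])*11).round())
E
```

```text
tip st x -0.014650714528629009 [ 2.12889278  1.33528241 -0.83172648]
0.089 -0.03 0.006 [247. 272.]
0.089 -0.03 0.018 [245. 239.]
0.089 -0.03 0.032 [242. 200.]
0.089 0.03 0.006 [506. 354.]
0.089 0.03 0.018 [505. 322.]
0.089 0.03 0.032 [505. 283.]
0.095 -0.03 0.006 [236. 293.]
0.095 -0.03 0.018 [234. 260.]
0.095 -0.03 0.032 [231. 222.]
0.095 0.03 0.006 [495. 376.]
0.095 0.03 0.018 [495. 343.]
0.095 0.03 0.032 [495. 305.]
```

View pics/s13.png

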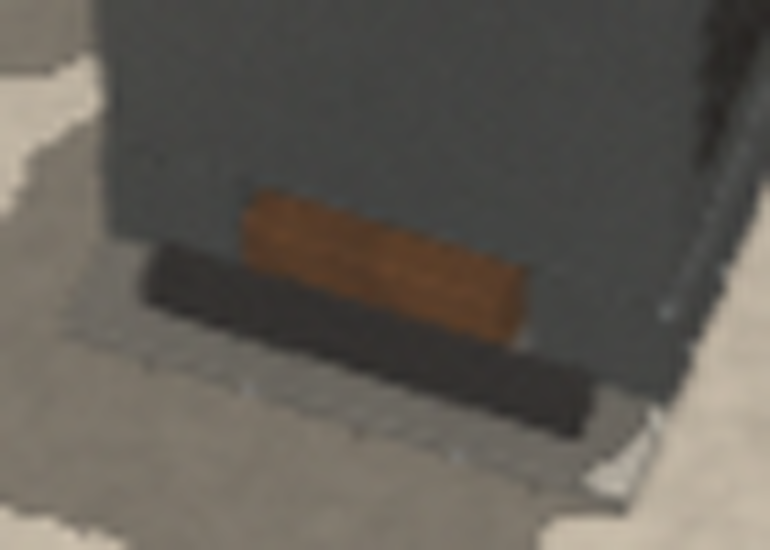

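Request:
{"api": "play_rows", "payload": {"targets": [{"offset": [1, 0, -0.9], "twist": [0, 0, 0]}, {"offset": [4, 0, -4], "twist": [0, 0, 0]}, {"offset": [6, 0, -8], "twist": [0, 0, 0]}, {"offset": [6, 0, -10], "twist": [0, 0, 0]}, {"offset": [6, 0, -10], "twist": [0, 0, 0]}], "fingers": 2}}

```text
t: 17.05
tcp_pos: [0.5254, 0.0826, 0.0315]
ee_rot: [179.9, 40.0, 98.8]
wrist_force: [0.8, -0.6, -0.8]
finger_gap: 0.0199
```

```bash
python3 - <<'E'
from h import *
p=imaging.snapshot('wrist'); save(p,'w14.png'); P,r,s=tcp(); print(P,s['wrist_force'],s['t'])
q=imaging.snapshot('scene'); cv2.imwrite('pics/s14.png',cv2.resize(q['img'][275:325,285:355],None,fx=11,fy=11,interpolation=cv2.INTER_CUBIC)[:,:,::-1])
E
```

```text
[0.5247867  0.08156868 0.03090886] [0.84221748 0.33117956 0.76875112] 17.1
```

View pics/w14.png

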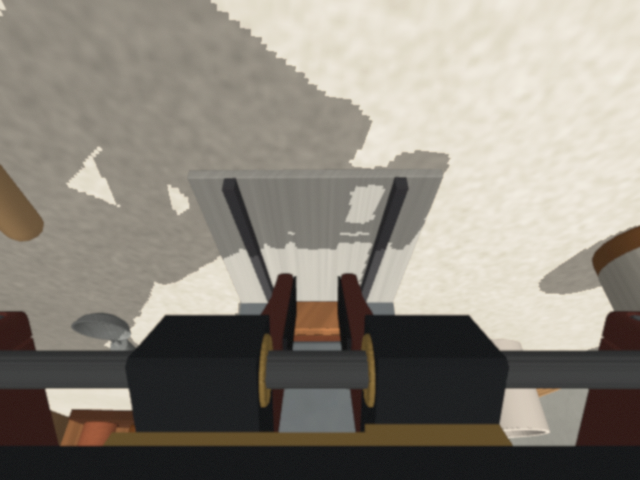

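View pics/s14.png

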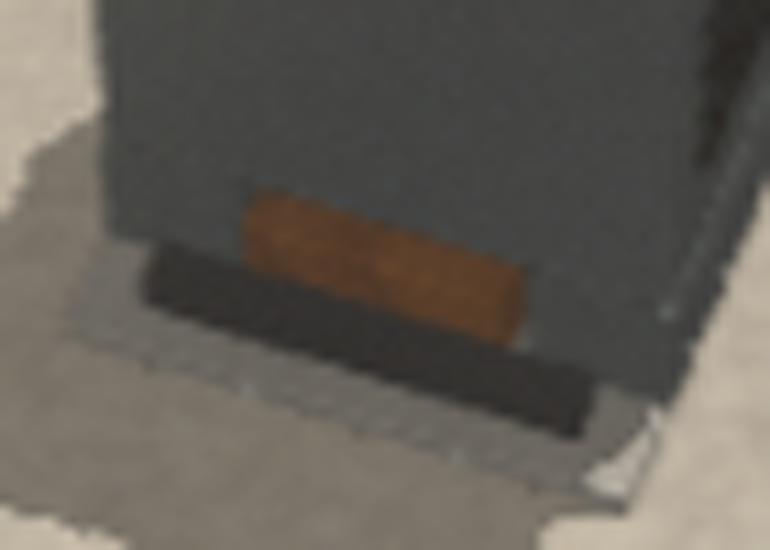

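Request:
{"api": "play_rows", "payload": {"targets": [{"offset": [2, 0, -2], "twist": [0, 0, 0]}, {"offset": [3.8, 0, -4.5], "twist": [0, 0, 0]}, {"offset": [3.8, 0, -4.5], "twist": [0, 0, 0]}, {"offset": [3.8, 0, -4.5], "twist": [0, 0, 0]}], "fingers": 8.7}}

```text
t: 17.65
tcp_pos: [0.5154, 0.1377, 0.0402]
ee_rot: [-179.9, 40.1, 98.8]
wrist_force: [-0.3, 0.2, -0.8]
finger_gap: 0.0567
```

```bash
python3 - <<'E'
from h import *
p=imaging.snapshot('wrist'); cv2.imwrite('pics/w15.png',cv2.resize(p['img'][120:350,200:440],None,fx=3.3,fy=2.6,interpolation=cv2.INTER_CUBIC)[:,:,::-1]);
p=imaging.snapshot('top'); cv2.imwrite('pics/t15.png',cv2.resize(p['img'][180:280,270:400],None,fx=6,fy=6,interpolation=cv2.INTER_CUBIC)[:,:,::-1]);
E
```

```text
(no output)
```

View pics/w15.png

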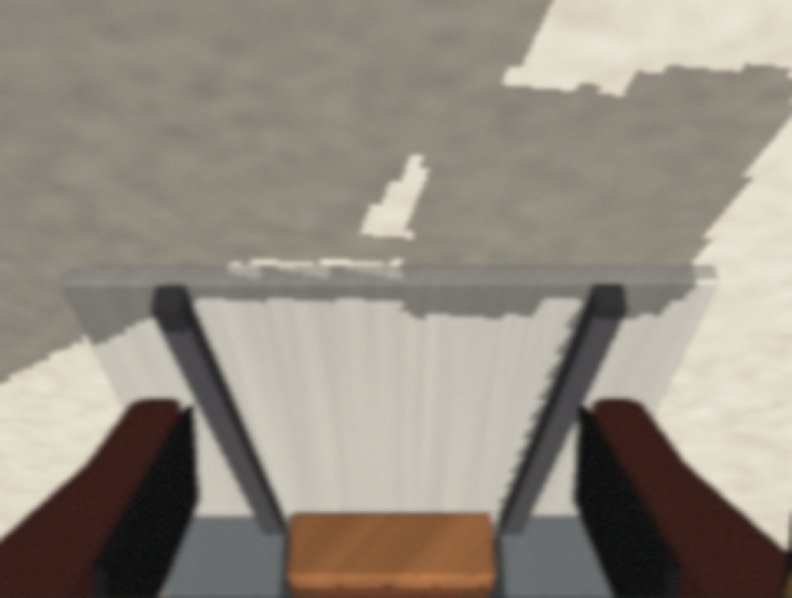

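View pics/t15.png

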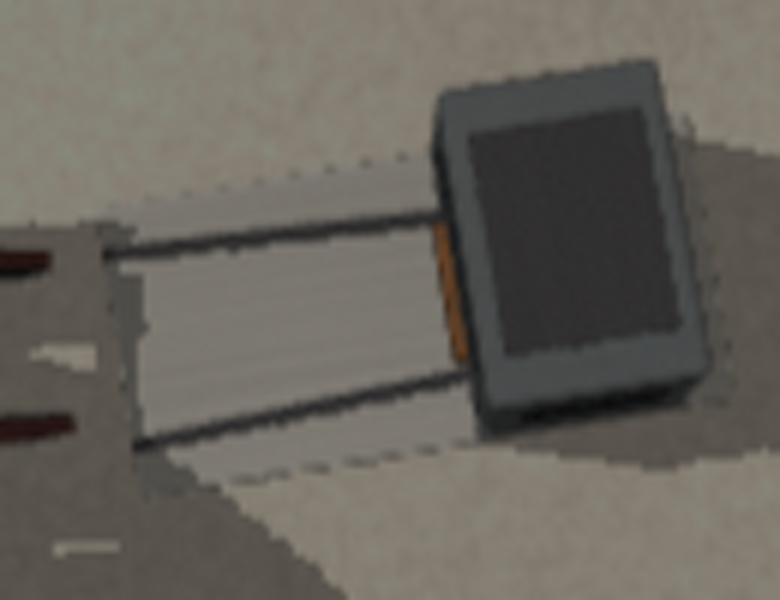

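The carrier is home. The top view shows a 5 mm strip of it at (450,290), parallel to the mouth. Force rose sharply at the stop, from 2.4 to 15 to 27 N, and its front lies on the bar. Next I'll straighten up, lift and go to the key.

```bash
python3 - <<'E'
from h import *
print(goto([.50,.13,.20],[180,0,98.8]))
p,r,s=tcp()
r2=R.from_euler('xyz',[180,0,98.8],degrees=True)
print(r2.inv().apply(np.array([.459,-.314,.20])-np.array([.50,.13,.20]))*100, (r2.inv()*R.from_euler('xyz',[180,0,195],degrees=True)).as_rotvec(degrees=True))
E
```

```text
(array([-10.69,  -1.66, -11.88]), array([-1.000e-01,  4.005e+01, -4.000e-02]))
[-4.32500982e+01 -1.08443075e+01 -1.32804465e-15] [ 0.00000000e+00  1.17811022e-14 -9.62000000e+01]
```

Request:
{"api": "play_rows", "payload": {"targets": [{"offset": [-2.7, -0.4, -4], "twist": [0, 8, 0]}, {"offset": [-5.4, -0.8, -8], "twist": [0, 18, 0]}, {"offset": [-8, -1.2, -11], "twist": [0, 28, 0]}, {"offset": [-10.7, -1.7, -11.9], "twist": [0, 38, 0]}, {"offset": [-10.7, -1.7, -11.9], "twist": [0, 40, 0]}, {"offset": [-10.7, -1.7, -11.9], "twist": [0, 40, 0]}]}}

```text
t: 18.5
tcp_pos: [0.4998, 0.1294, 0.2008]
ee_rot: [180.0, 0.0, 98.6]
wrist_force: [-1.4, 0.5, -0.9]
finger_gap: 0.087
```

Request:
{"api": "play_rows", "payload": {"targets": [{"offset": [-4, -1, 0], "twist": [0, 0, -9]}, {"offset": [-9, -2, 0], "twist": [0, 0, -19]}, {"offset": [-14, -3.5, 0], "twist": [0, 0, -29]}, {"offset": [-19, -4.7, 0], "twist": [0, 0, -39]}, {"offset": [-24, -6, 0], "twist": [0, 0, -49]}, {"offset": [-29, -7.2, 0], "twist": [0, 0, -59]}, {"offset": [-34, -8.5, 0], "twist": [0, 0, -69]}, {"offset": [-39, -9.8, 0], "twist": [0, 0, -79]}, {"offset": [-43.2, -10.8, 0], "twist": [0, 0, -89]}, {"offset": [-43.2, -10.8, 0], "twist": [0, 0, -96]}]}}

```text
t: 19.75
tcp_pos: [0.4588, -0.3141, 0.1993]
ee_rot: [180.0, -0.1, -165.1]
wrist_force: [-0.5, 0.8, -0.1]
finger_gap: 0.087
```

```bash
python3 - <<'E'
from h import *
p=imaging.snapshot('wrist'); save(p,'w16.png'); P,r,s=tcp(); print(P,r.as_euler('xyz',degrees=True),s['joint_positions'].round(1),s['t'])
for l in ('key_grip','lamp_tip'): print(l,[(np.round(d['location'],4).tolist(),round(d['p'],2)) for d in models.spot_point(p,l)])
E
```

```text
[ 0.45867462 -0.31275765  0.19921805] [ 1.79933650e+02 -1.44395087e-01 -1.64767727e+02] [-3.550e+01  1.790e+01  1.018e+02 -1.000e-01  6.050e+01 -1.407e+02] 19.8
key_grip [([0.4554, -0.3158, 0.0693], 0.61), ([0.5249, -0.3021, -0.0032], 0.47)]
lamp_tip [([0.5614, -0.2846, 0.123], 0.45)]
```

View pics/w16.png

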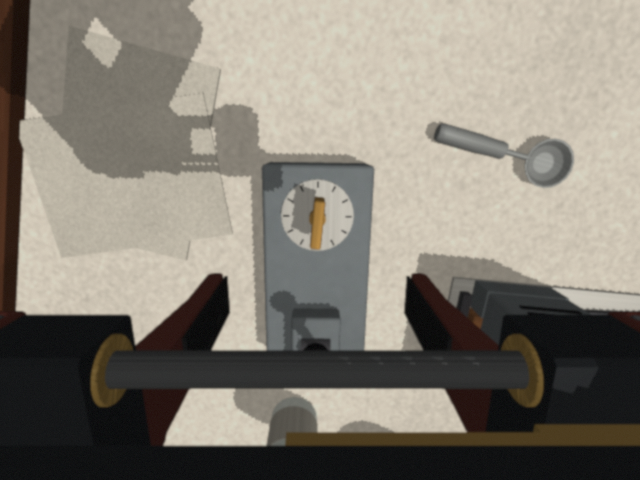

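```bash
python3 - <<'E'
from h import *
p=imaging.snapshot('wrist'); P,r,s=tcp(); im=p['img'][170:260,270:370]
cv2.imwrite('pics/w17.png',cv2.resize(im,None,fx=7,fy=6.5,interpolation=cv2.INTER_CUBIC)[:,:,::-1])
hsv=cv2.cvtColor(p['img'],cv2.COLOR_RGB2HSV); m=((hsv[...,1]>140)&(hsv[...,0]>8)&(hsv[...,0]<28)&(hsv[...,2]>60)).astype(np.uint8)
m[:170]=0;m[260:]=0;m[:,:280]=0;m[:,355:]=0
n,l,st,c=cv2.connectedComponentsWithStats(m); k=1+st[1:,4].argmax(); ys,xs=np.where(l==k); print(st[k],c[k])
for z in (.0905,.075):
    X=np.array([atz(p,u,v,z)[:2] for u,v in zip(xs,ys)])*1000; q=cv2.minAreaRect(X.astype(np.float32)); 
    w,V=np.linalg.eigh(np.cov(X.T)); print(z,q,np.rad2deg(np.arctan2(V[1,1],V[0,1])))
# dial centre
g=((hsv[...,1]<40)&(hsv[...,2]>150)).astype(np.uint8); g[:170]=0;g[260:]=0;g[:,:275]=0;g[:,360:]=0
c,_=cv2.findContours(g,0,1); c=max(c,key=cv2.contourArea); e=cv2.fitEllipse(cv2.convexHull(c)); print(e, atz(p,*e[0],.046))
E
```

```text
[308 198  13  49 453] [314.03752759 221.32229581]
0.0905 ((454.61651611328125, -314.0146484375), (43.00588607788086, 10.493437767028809), 14.710837364196777) -169.7324775829186
0.075 ((458.0098876953125, -313.21966552734375), (45.196895599365234, 11.028061866760254), 14.710683822631836) -169.73247758291856
((315.38494873046875, 213.78846740722656), (70.10848999023438, 70.62029266357422), 167.23199462890625) [ 0.45546495 -0.31262685  0.046     ]
```

View pics/w17.png

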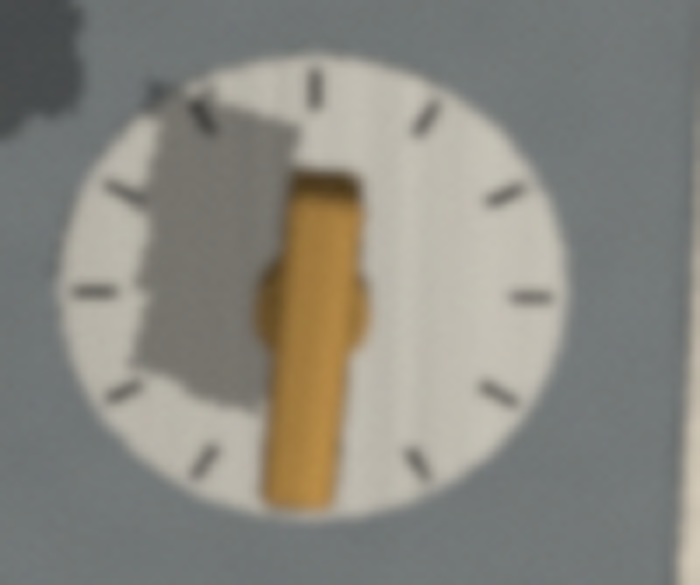

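```bash
python3 - <<'E'
from h import *
print(goto([.4557,-.3135,.034],[180,0,-169.6]))
E
```

```text
(array([ 0.36, -0.16, 16.57]), array([ 0.06, -0.1 ,  4.31]))
```

Request:
{"api": "play_rows", "payload": {"targets": [{"offset": [0.3, -0.1, 4], "twist": [0, 0, 4.5]}, {"offset": [0.3, -0.1, 8], "twist": [0, 0, 4.5]}, {"offset": [0.3, -0.1, 12], "twist": [0, 0, 4.5]}, {"offset": [0.3, -0.1, 12], "twist": [0, 0, 4.5]}], "fingers": 4}}

```text
t: 20.45
tcp_pos: [0.4548, -0.3114, 0.078]
ee_rot: [179.7, -0.3, -169.7]
wrist_force: [-0.8, -0.3, -0.4]
finger_gap: 0.0504
```

```bash
python3 - <<'E'
from h import *
p=imaging.snapshot('wrist'); save(p,'w18.png'); P,r,s=tcp(); print(P,r.as_euler('xyz',degrees=True),s['joint_positions'].round(1),s['t'],s['finger_gap'])
T=P-.034*r.apply([0,0,1]); print(proj(p,T+r.apply([.01,.02,0])),proj(p,T+r.apply([.01,-.02,0])), proj(p,[.4557,-.3135,.0905]), proj(p,T),proj(p,P))
print(goto([.4557,-.3135,.034],[180,0,-169.6]))
E
```

```text
[ 0.45621032 -0.31247937  0.07996217] [ 1.79881766e+02 -1.28632462e-01 -1.69691605e+02] [ -35.6   27.2  106.6   -0.    46.4 -135.9] 20.5 0.046481313499760035
[354.32941076 280.61198911] [270.95418234 280.68818733] [311.42603952 280.3478531 ] [312.71283881 299.8104343 ] [313.17563469 274.64883269]
(array([ 0.06, -0.1 ,  4.6 ]), array([ 0.12, -0.13, -0.09]))
```

View pics/w18.png

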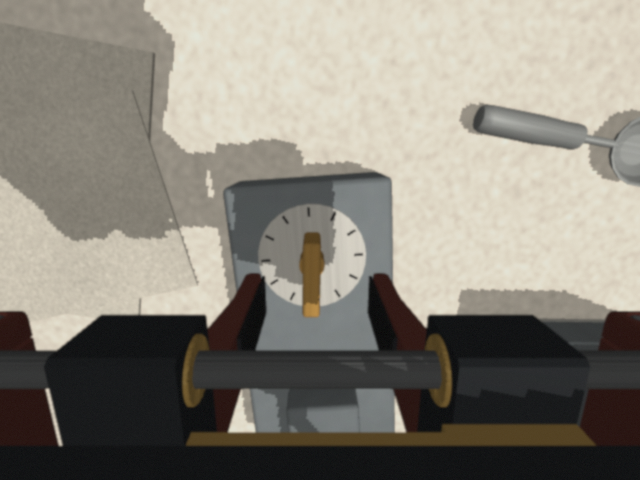

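Request:
{"api": "play_rows", "payload": {"targets": [{"offset": [0, -0.25, 1], "twist": [0, 0, 0]}, {"offset": [0, -0.25, 2.5], "twist": [0, 0, 0]}, {"offset": [0, -0.25, 4], "twist": [0, 0, 0]}, {"offset": [0, -0.25, 4.6], "twist": [0, 0, 0]}, {"offset": [0, -0.25, 4.6], "twist": [0, 0, 0]}]}}

```text
t: 21.12
tcp_pos: [0.4567, -0.3159, 0.034]
ee_rot: [179.9, -0.1, -169.7]
wrist_force: [-0.2, 0.4, -0.7]
finger_gap: 0.0398
```

```bash
python3 - <<'E'
from h import *
p=imaging.snapshot('wrist'); save(p,'w19.png'); P,r,s=tcp(); print(P,r.as_euler('xyz',degrees=True),s['t'],s['finger_gap'],s['wrist_force'])
q=imaging.snapshot('scene'); cv2.imwrite('pics/s19.png',cv2.resize(q['img'][260:400,170:350],None,fx=4.3,fy=4.2,interpolation=cv2.INTER_CUBIC)[:,:,::-1])
E
```

```text
[ 0.45708056 -0.3161656   0.03443843] [ 1.79982547e+02 -1.75335929e-02 -1.69691860e+02] 21.175 0.03991790188481028 [-0.3034031  -0.00531814  0.01285076]
```

View pics/w19.png

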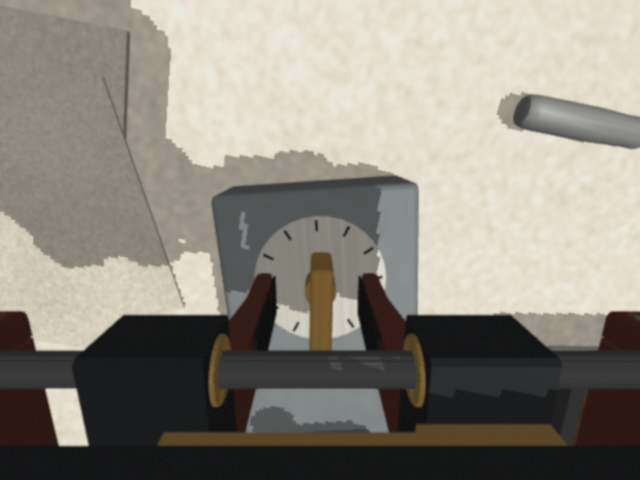

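View pics/s19.png

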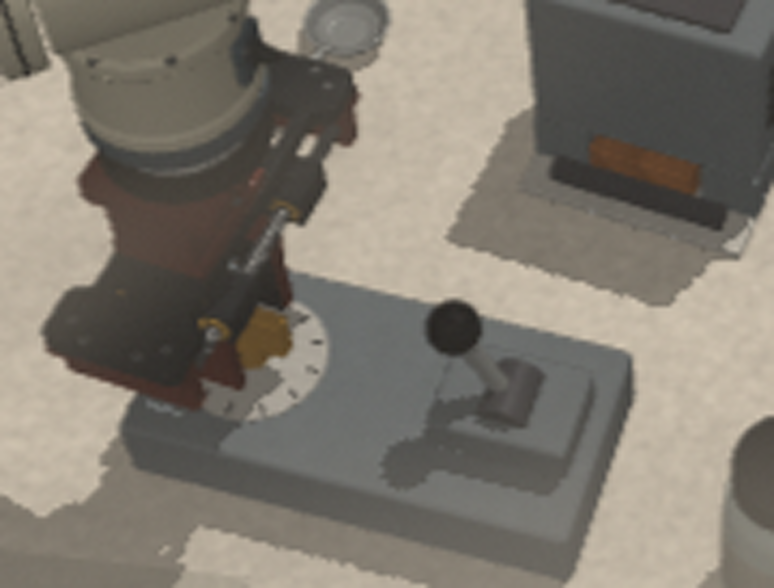

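Request:
{"api": "play_rows", "payload": {"targets": [{"offset": [0, 0.05, 0], "twist": [0, 0, 0]}, {"offset": [0, 0.05, 0], "twist": [0, 0, 0]}, {"offset": [0, 0.05, 0], "twist": [0, 0, 0]}, {"offset": [0, 0.05, 0], "twist": [0, 0, 0]}, {"offset": [0, 0.05, 0], "twist": [0, 0, 0]}], "fingers": 0, "grip_force": 30}}

```text
t: 21.85
tcp_pos: [0.4567, -0.3142, 0.0348]
ee_rot: [179.9, -0.0, -169.7]
wrist_force: [0.5, 6.9, 4.7]
finger_gap: 0.0098
```

```bash
python3 - <<'E'
from h import *
P,r,s=tcp(); print(P,r.as_euler('xyz',degrees=True),s['t'],s['finger_gap'],s['wrist_force'],s['ft_torque'])
E
```

```text
[ 0.45670867 -0.31424785  0.03484228] [ 1.79866760e+02 -2.98766587e-02 -1.69718243e+02] 21.85 0.009794698048214028 [0.45326247 6.86180913 4.69007755] [ 1.21069239  0.01821683 -0.11572331]
```

Request:
{"api": "play_rows", "payload": {"targets": [{"offset": [0, 0.15, 0], "twist": [0, 0, 0]}, {"offset": [0, 0.15, 0], "twist": [0, 0, 8]}, {"offset": [0, 0.15, 0], "twist": [0, 0, 16]}, {"offset": [0, 0.15, 0], "twist": [0, 0, 24]}, {"offset": [0, 0.15, 0], "twist": [0, 0, 32]}, {"offset": [0, 0.15, 0], "twist": [0, 0, 40]}, {"offset": [0, 0.15, 0], "twist": [0, 0, 40]}]}}

```text
t: 22.72
tcp_pos: [0.4568, -0.314, 0.0348]
ee_rot: [180.0, -0.0, 150.4]
wrist_force: [-0.5, 3.3, 4.1]
finger_gap: 0.0093
```

```bash
python3 - <<'E'
from h import *
P,r,s=tcp(); print(P,r.as_euler('xyz',degrees=True),s['t'],s['finger_gap'],s['wrist_force'],s['ft_torque'])
q=imaging.snapshot('scene'); cv2.imwrite('pics/s20.png',cv2.resize(q['img'][260:400,170:350],None,fx=4.3,fy=4.2,interpolation=cv2.INTER_CUBIC)[:,:,::-1])
p=imaging.snapshot('wrist'); save(p,'w20.png')
E
```

```text
[ 0.45680787 -0.31400229  0.03482565] [ 1.79985623e+02 -6.62478376e-03  1.50371948e+02] 22.725 0.009321575558021458 [-0.47498856  3.27716805  4.14005531] [ 0.55511101  0.09385524 -0.07752735]
```

View pics/s20.png

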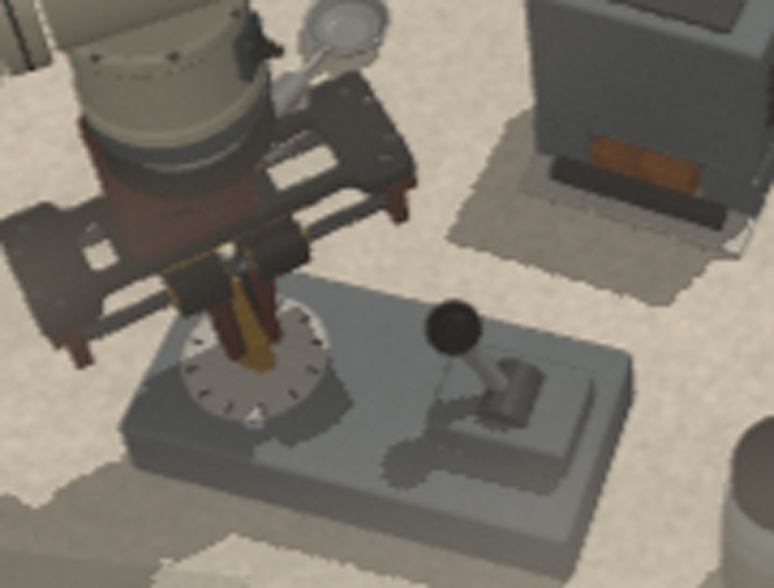

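View pics/w20.png

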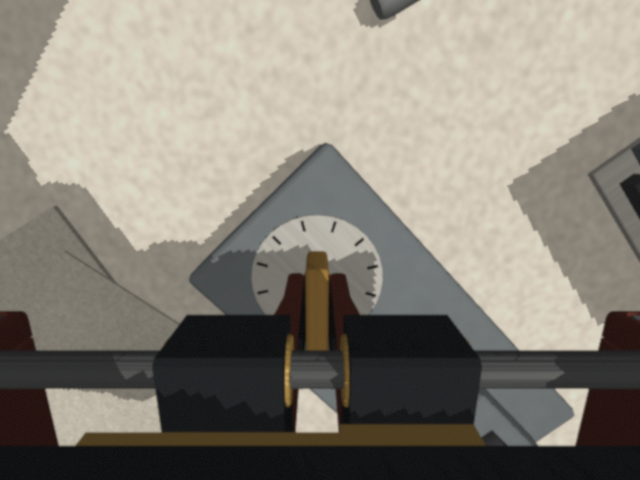

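Request:
{"api": "play_rows", "payload": {"targets": [{"offset": [0, 0, 0], "twist": [0, 0, 8]}, {"offset": [0, 0, 0], "twist": [0, 0, 16]}, {"offset": [0, 0, 0], "twist": [0, 0, 24]}, {"offset": [0, 0, 0], "twist": [0, 0, 28]}, {"offset": [0, 0, 0], "twist": [0, 0, 28]}]}}

```text
t: 23.45
tcp_pos: [0.4569, -0.3139, 0.0348]
ee_rot: [180.0, -0.0, 122.4]
wrist_force: [0.7, 3.9, 5.3]
finger_gap: 0.01
```

```bash
python3 - <<'E'
from h import *
P,r,s=tcp(); print(P,r.as_euler('xyz',degrees=True),s['t'],s['finger_gap'],s['wrist_force'],s['ft_torque'])
q=imaging.snapshot('scene'); cv2.imwrite('pics/s21.png',cv2.resize(q['img'][260:400,170:350],None,fx=4.3,fy=4.2,interpolation=cv2.INTER_CUBIC)[:,:,::-1])
E
```

```text
[ 0.45693665 -0.31392004  0.03482132] [ 1.79979936e+02 -1.19840706e-02  1.22401123e+02] 23.45 0.01004524790050699 [0.71320453 3.85124451 5.32744124] [ 0.75524266 -0.01715582 -0.0379943 ]
```

View pics/s21.png

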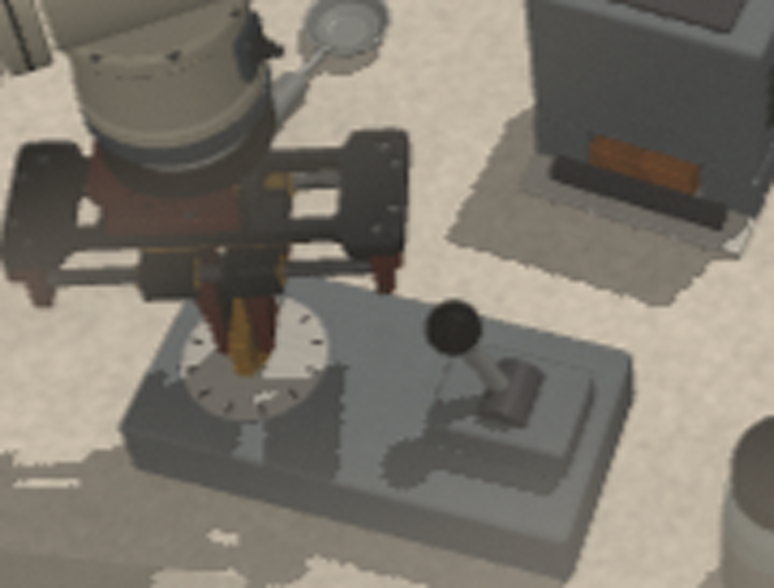

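```bash
python3 - <<'E'
from h import *
P,r,s=tcp(); q=imaging.snapshot('scene')
pr=lambda X:((proj(q,X)-[170,260])*[4.3,4.2]).round()
sg=-1
for sg in (1,-1):
 for d in (.075,.082,.089):
  for h in (.03,.05,.06,.08,.1):
   print(sg,d,h,[pr(P+r.apply([x,sg*d,-.034-h])).tolist() for x in (-.037,0,.037)])
print('ball',pr([.5605,-.286,.120]))
bx=np.array([np.cos(np.deg2rad(14)),np.sin(np.deg2rad(14))]); print(P[:2]+.106*bx)
E
```

```text
1 0.075 0.03 [[392.0, 357.0], [396.0, 291.0], [400.0, 228.0]]
1 0.075 0.05 [[388.0, 335.0], [392.0, 269.0], [395.0, 205.0]]
1 0.075 0.06 [[385.0, 324.0], [389.0, 257.0], [393.0, 194.0]]
1 0.075 0.08 [[381.0, 301.0], [385.0, 234.0], [389.0, 170.0]]
1 0.075 0.1 [[376.0, 277.0], [380.0, 210.0], [384.0, 145.0]]
1 0.082 0.03 [[407.0, 357.0], [411.0, 291.0], [414.0, 228.0]]
1 0.082 0.05 [[403.0, 335.0], [406.0, 268.0], [410.0, 205.0]]
1 0.082 0.06 [[401.0, 323.0], [404.0, 257.0], [408.0, 193.0]]
1 0.082 0.08 [[396.0, 300.0], [400.0, 233.0], [404.0, 169.0]]
1 0.082 0.1 [[392.0, 277.0], [396.0, 209.0], [399.0, 145.0]]
1 0.089 0.03 [[422.0, 356.0], [425.0, 290.0], [428.0, 227.0]]
1 0.089 0.05 [[418.0, 334.0], [421.0, 268.0], [424.0, 204.0]]
1 0.089 0.06 [[416.0, 323.0], [419.0, 256.0], [422.0, 193.0]]
1 0.089 0.08 [[412.0, 300.0], [415.0, 233.0], [418.0, 169.0]]
1 0.089 0.1 [[407.0, 276.0], [411.0, 209.0], [414.0, 144.0]]
-1 0.075 0.03 [[69.0, 370.0], [80.0, 303.0], [91.0, 240.0]]
-1 0.075 0.05 [[59.0, 348.0], [71.0, 281.0], [82.0, 217.0]]
-1 0.075 0.06 [[55.0, 337.0], [67.0, 270.0], [78.0, 205.0]]
-1 0.075 0.08 [[45.0, 314.0], [57.0, 246.0], [69.0, 182.0]]
-1 0.075 0.1 [[35.0, 290.0], [48.0, 222.0], [60.0, 157.0]]
-1 0.082 0.03 [[53.0, 371.0], [65.0, 304.0], [76.0, 240.0]]
-1 0.082 0.05 [[44.0, 349.0], [56.0, 282.0], [68.0, 218.0]]
-1 0.082 0.06 [[39.0, 338.0], [52.0, 270.0], [63.0, 206.0]]
-1 0.082 0.08 [[29.0, 315.0], [42.0, 247.0], [54.0, 182.0]]
-1 0.082 0.1 [[19.0, 291.0], [32.0, 223.0], [45.0, 158.0]]
-1 0.089 0.03 [[38.0, 371.0], [50.0, 305.0], [62.0, 241.0]]
-1 0.089 0.05 [[29.0, 350.0], [41.0, 282.0], [53.0, 218.0]]
-1 0.089 0.06 [[24.0, 338.0], [36.0, 271.0], [49.0, 206.0]]
-1 0.089 0.08 [[14.0, 315.0], [27.0, 247.0], [39.0, 183.0]]
-1 0.089 0.1 [[3.0, 292.0], [17.0, 223.0], [30.0, 158.0]]
ball [447. 322.]
[ 0.55978251 -0.28832022]
```

Clearance to the lever ball is fine: the posts are about 20 mm above it. Winding goes on.

Request:
{"api": "play_rows", "payload": {"targets": [{"offset": [0, 0, 0], "twist": [0, 0, 8]}, {"offset": [0, 0, 0], "twist": [0, 0, 16]}, {"offset": [0, 0, 0], "twist": [0, 0, 24]}, {"offset": [0, 0, 0], "twist": [0, 0, 32]}, {"offset": [0, 0, 0], "twist": [0, 0, 32]}]}}

```text
t: 24.18
tcp_pos: [0.4571, -0.3139, 0.0349]
ee_rot: [180.0, -0.0, 90.5]
wrist_force: [1.2, 4.8, 4.9]
finger_gap: 0.0097
```

Request:
{"api": "play_rows", "payload": {"targets": [{"offset": [0, 0, 0], "twist": [0, 0, 8]}, {"offset": [0, 0, 0], "twist": [0, 0, 16]}, {"offset": [0, 0, 0], "twist": [0, 0, 24]}, {"offset": [0, 0, 0], "twist": [0, 0, 32]}, {"offset": [0, 0, 0], "twist": [0, 0, 40]}, {"offset": [0, 0, 0], "twist": [0, 0, 40]}]}}

```text
t: 24.92
tcp_pos: [0.4573, -0.314, 0.0348]
ee_rot: [180.0, -0.0, 50.5]
wrist_force: [1.8, 5.3, 5.0]
finger_gap: 0.0099
```

```bash
python3 - <<'E'
from h import *
P,r,s=tcp(); print(P,r.as_euler('xyz',degrees=True),s['t'],s['finger_gap'],s['wrist_force'],s['ft_torque'],s['joint_positions'].round(1))
p=imaging.snapshot('wrist'); save(p,'w22.png')
q=imaging.snapshot('scene'); cv2.imwrite('pics/s22.png',cv2.resize(q['img'][260:400,170:350],None,fx=4.3,fy=4.2,interpolation=cv2.INTER_CUBIC)[:,:,::-1])
E
```

```text
[ 0.45732578 -0.3140203   0.03484961] [ 1.79965091e+02 -3.65257481e-02  5.04892972e+01] 24.925 0.009918050477901693 [1.81037067 5.25848128 4.99137593] [ 0.89890177 -0.20352871 -0.03377556] [-3.570e+01  3.140e+01  1.074e+02  1.000e-01  4.110e+01  3.700e+00]
```

View pics/w22.png

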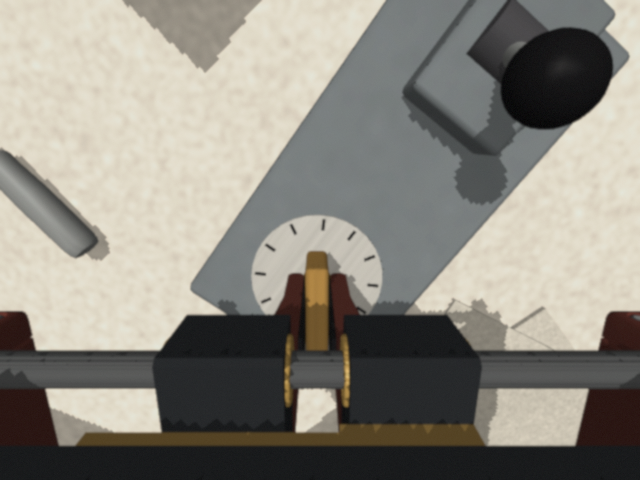

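View pics/s22.png

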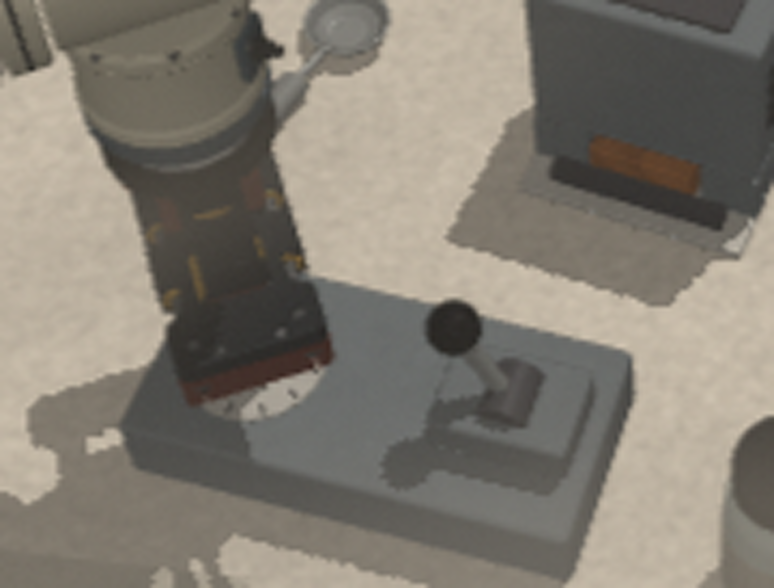

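Request:
{"api": "play_rows", "payload": {"targets": [{"offset": [0, 0, 0], "twist": [0, 0, 6]}, {"offset": [0, 0, 0], "twist": [0, 0, 12]}, {"offset": [0, 0, 0], "twist": [0, 0, 12]}]}}

```text
t: 25.4
tcp_pos: [0.4573, -0.314, 0.0348]
ee_rot: [180.0, -0.0, 38.5]
wrist_force: [2.5, 5.2, 4.2]
finger_gap: 0.0099
```

```bash
python3 - <<'E'
from h import *
P,r,s=tcp(); print(r.as_euler('xyz',degrees=True),s['wrist_force'],s['ft_torque'],s['effort'].round(2))
E
```

```text
[ 1.79973963e+02 -3.95144749e-02  3.85203924e+01] [2.51075554 5.20515963 4.18007761] [ 0.85210281 -0.2928659  -0.00764443] [ -2.8  -50.32 -17.85  -1.05  -0.38   0.41]
```

Request:
{"api": "play_rows", "payload": {"targets": [{"offset": [0, 0, 0], "twist": [0, 0, 5]}, {"offset": [0, 0, 0], "twist": [0, 0, 10]}, {"offset": [0, 0, 0], "twist": [0, 0, 10]}]}}

```text
t: 25.78
tcp_pos: [0.4574, -0.3141, 0.0348]
ee_rot: [180.0, -0.0, 28.5]
wrist_force: [1.4, 4.8, 4.4]
finger_gap: 0.0098
```

```bash
python3 - <<'E'
from h import *
P,r,s=tcp(); print(r.as_euler('xyz',degrees=True),s['wrist_force'],s['ft_torque'],s['effort'].round(2))
E
```

```text
[ 1.79970897e+02 -4.88023585e-02  2.85334330e+01] [1.39534792 4.79209553 4.36831029] [ 0.84036469 -0.22040763 -0.04500327] [ -2.74 -50.39 -17.8   -1.03  -0.35   0.32]
```

Request:
{"api": "play_rows", "payload": {"targets": [{"offset": [0, 0, 0], "twist": [0, 0, 3]}, {"offset": [0, 0, 0], "twist": [0, 0, 5]}, {"offset": [0, 0, 0], "twist": [0, 0, 5]}]}}

```text
t: 26.15
tcp_pos: [0.4574, -0.3142, 0.0348]
ee_rot: [180.0, -0.1, 23.6]
wrist_force: [2.0, 4.3, 4.1]
finger_gap: 0.0095
```

```bash
python3 - <<'E'
from h import *
P,r,s=tcp(); print(r.as_euler('xyz',degrees=True),s['wrist_force'],s['ft_torque'],s['effort'].round(2))
E
```

```text
[ 1.79970191e+02 -5.05798485e-02  2.35687921e+01] [1.98249474 4.31253309 4.05825563] [ 0.84187166 -0.25851914 -0.07459212] [ -2.69 -50.43 -17.77  -1.01  -0.33   0.1 ]
```

Request:
{"api": "play_rows", "payload": {"targets": [{"offset": [0, 0, 0], "twist": [0, 0, 3]}, {"offset": [0, 0, 0], "twist": [0, 0, 5]}, {"offset": [0, 0, 0], "twist": [0, 0, 5]}]}}

```text
t: 26.52
tcp_pos: [0.4574, -0.3142, 0.0348]
ee_rot: [180.0, -0.0, 18.7]
wrist_force: [1.8, 4.5, 4.1]
finger_gap: 0.0107
```

```bash
python3 - <<'E'
from h import *
P,r,s=tcp(); print(r.as_euler('xyz',degrees=True),s['wrist_force'],s['ft_torque'],s['effort'].round(2))
p=imaging.snapshot('wrist'); save(p,'w23.png')
E
```

```text
[ 1.79956507e+02 -2.87913204e-02  1.86855908e+01] [1.82958813 4.48292927 4.1274162 ] [ 0.84137411 -0.25819511  0.72023351] [ -3.58 -50.38 -17.77  -0.47  -0.34   0.87]
```

View pics/w23.png

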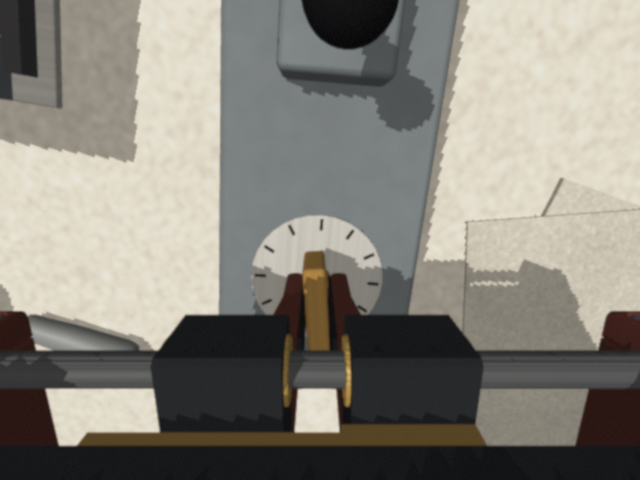

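The torque jumped to 0.72 N m and the wing now lags the fingers at tool yaw ≈ 20°. The text predicts the hard stop at box yaw 14° − 172° → 22°, so the key is fully wound. I'll release and lift.

Request:
{"api": "play_rows", "payload": {"targets": [{"offset": [0, 0, 0], "twist": [0, 0, 0]}, {"offset": [0, 0, 0], "twist": [0, 0, 0]}, {"offset": [0, 0, 0], "twist": [0, 0, 0]}, {"offset": [0, 0, -2], "twist": [0, 0, 0]}, {"offset": [0, 0, -6], "twist": [0, 0, 0]}, {"offset": [0, 0, -11], "twist": [0, 0, 0]}, {"offset": [0, 0, -14], "twist": [0, 0, 0]}, {"offset": [0, 0, -14], "twist": [0, 0, 0]}], "fingers": 4}}

```text
t: 27.58
tcp_pos: [0.4582, -0.3154, 0.1771]
ee_rot: [179.8, -0.2, 18.3]
wrist_force: [-0.2, -0.3, 1.2]
finger_gap: 0.0401
```

```bash
python3 - <<'E'
from h import *
p=imaging.snapshot('wrist'); save(p,'w24.png'); P,r,s=tcp(); print(P,r.as_euler('xyz',degrees=True),s['t'],s['finger_gap'],s['wrist_force'])
cv2.imwrite('pics/w24c.png',cv2.resize(p['img'][20:280,220:420],None,fx=3,fy=2.3,interpolation=cv2.INTER_CUBIC)[:,:,::-1])
print([(np.round(d['location'],4).tolist(),round(d['p'],2)) for d in models.spot_point(p,'lamp_tip')])
q=imaging.snapshot('scene'); print([(np.round(d['location'],4).tolist(),round(d['p'],2)) for d in models.spot_point(q,'lamp_tip')])
q2=imaging.snapshot('top'); cv2.imwrite('pics/t24.png',cv2.resize(q2['img'][170:300,400:520],None,fx=5,fy=4.6,interpolation=cv2.INTER_CUBIC)[:,:,::-1])
cv2.imwrite('pics/s24.png',cv2.resize(q['img'][300:400,190:330],None,fx=5.6,fy=5.6,interpolation=cv2.INTER_CUBIC)[:,:,::-1])
print(proj(p,[.5605,-.286,.12]),proj(q,[.5605,-.286,.12]))
E
```

```text
[ 0.45710922 -0.31461681  0.17526893] [ 1.79901816e+02 -6.43064222e-02  1.83315645e+01] 27.625 0.03986618809985467 [ 0.64408302 -0.37012181 -0.86908807]
[([0.5606, -0.284, 0.1209], 0.92)]
[([0.5611, -0.287, 0.119], 0.66)]
[323.84894564  87.60661706] [274.04235065 336.76843048]
```

View pics/w24.png

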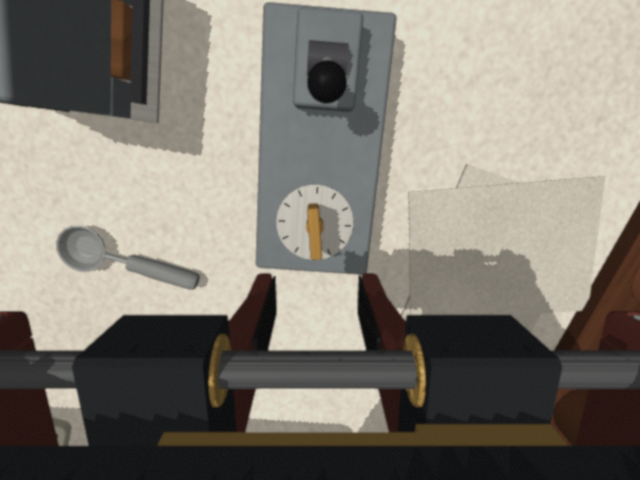

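View pics/s24.png

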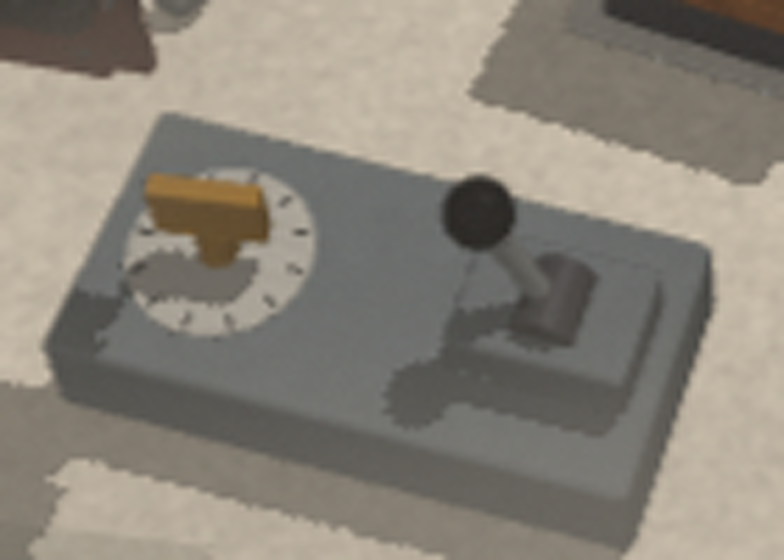

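The wing rests at about 22° (wrist (314,232)), which matches the hard-stop orientation. Next is the lever: both cameras put the ball at (0.561,−0.286,0.120).

```bash
python3 - <<'E'
from h import *
print(goto([.522,-.2957,.071],[180,0,14]))
E
```

```text
(array([ 6.85,  0.39, 10.2 ]), array([-0.12,  0.1 ,  4.32]))
```

Request:
{"api": "play_rows", "payload": {"targets": [{"offset": [3, 0.2, 0], "twist": [0, 0, 4.3]}, {"offset": [6.8, 0.4, 0], "twist": [0, 0, 4.3]}, {"offset": [6.8, 0.4, 2], "twist": [0, 0, 4.3]}, {"offset": [6.8, 0.4, 6], "twist": [0, 0, 4.3]}, {"offset": [6.8, 0.4, 10], "twist": [0, 0, 4.3]}, {"offset": [6.8, 0.4, 10.2], "twist": [0, 0, 4.3]}, {"offset": [6.8, 0.4, 10.2], "twist": [0, 0, 4.3]}], "fingers": 0}}

```text
t: 28.7
tcp_pos: [0.5228, -0.2968, 0.0729]
ee_rot: [-180.0, 0.0, 14.0]
wrist_force: [-0.1, -1.1, 0.8]
finger_gap: 0.0007
```

```bash
python3 - <<'E'
from h import *
p=imaging.snapshot('wrist'); save(p,'w25.png'); P,r,s=tcp(); print(P,r.as_euler('xyz',degrees=True),s['t'],s['finger_gap'],s['wrist_force'])
q=imaging.snapshot('scene'); cv2.imwrite('pics/s25.png',cv2.resize(q['img'][280:400,190:330],None,fx=5.6,fy=5,interpolation=cv2.INTER_CUBIC)[:,:,::-1])
print(goto([.5943,-.2777,.071],[180,0,14]))
E
```

```text
[ 0.52335602 -0.29714873  0.07367364] [ 1.79942638e+02 -5.78086287e-02  1.40109609e+01] 28.75 0.00039822672564440275 [0.39774211 0.69087031 0.98431142]
(array([ 7.33, -0.19,  0.32]), array([ 0.09, -0.1 ,  0.01]))
```

View pics/w25.png

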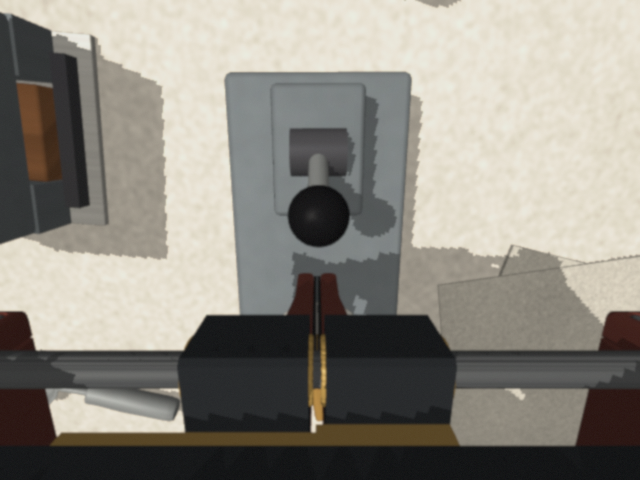

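View pics/s25.png

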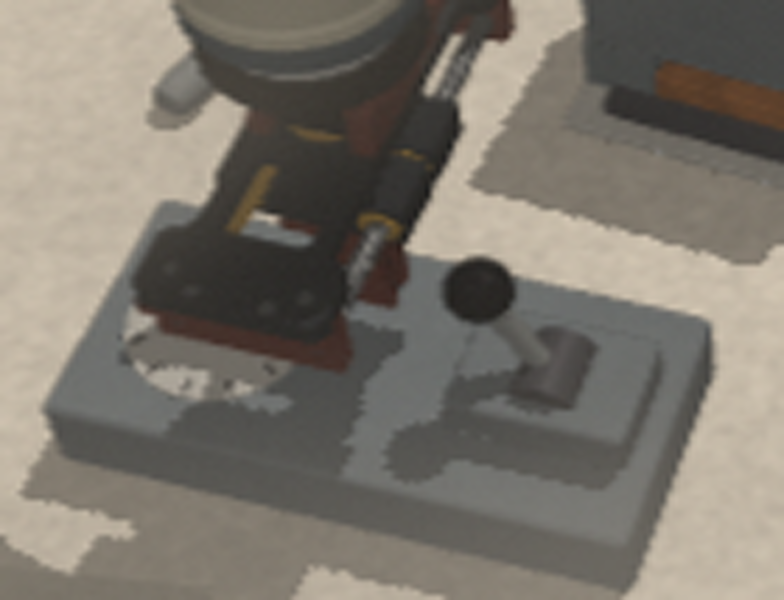

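Request:
{"api": "play_rows", "payload": {"targets": [{"offset": [0.8, 0, 0.2], "twist": [0, 0, 0]}, {"offset": [1.6, 0, 0.2], "twist": [0, 0, 0]}, {"offset": [2.5, 0, 0.2], "twist": [0, 0, 0]}, {"offset": [3.4, 0, 0.2], "twist": [0, 0, 0]}, {"offset": [4.3, 0, 0.2], "twist": [0, 0, 0]}, {"offset": [5.2, 0, 0.2], "twist": [0, 0, 0]}, {"offset": [6.1, 0, 0.2], "twist": [0, 0, 0]}, {"offset": [6.8, 0, 0.2], "twist": [0, 0, 0]}, {"offset": [6.8, 0, 0.2], "twist": [0, 0, 0]}]}}

```text
t: 29.92
tcp_pos: [0.5892, -0.28, 0.0705]
ee_rot: [180.0, -0.0, 14.0]
wrist_force: [-0.6, 0.2, 0.5]
finger_gap: 0.0005
```

Request:
{"api": "play_rows", "payload": {"targets": [{"offset": [0.2, 0, 0], "twist": [0, 0, 0]}, {"offset": [0.4, 0, 0], "twist": [0, 0, 0]}, {"offset": [0.4, 0, 0], "twist": [0, 0, 0]}]}}

```text
t: 30.3
tcp_pos: [0.5921, -0.2793, 0.0705]
ee_rot: [-180.0, 0.0, 14.0]
wrist_force: [-2.3, -1.3, 0.6]
finger_gap: 0.0004
```

```bash
python3 - <<'E'
from h import *
P,r,s=tcp(); print(P,s['t'],s['wrist_force'])
q=imaging.snapshot('scene'); cv2.imwrite('pics/s26.png',cv2.resize(q['img'][280:400,190:330],None,fx=5.6,fy=5,interpolation=cv2.INTER_CUBIC)[:,:,::-1])
E
```

```text
[ 0.59207962 -0.27927151  0.07053106] 30.3 [-2.33589565 -1.31414881  0.5812719 ]
```

View pics/s26.png

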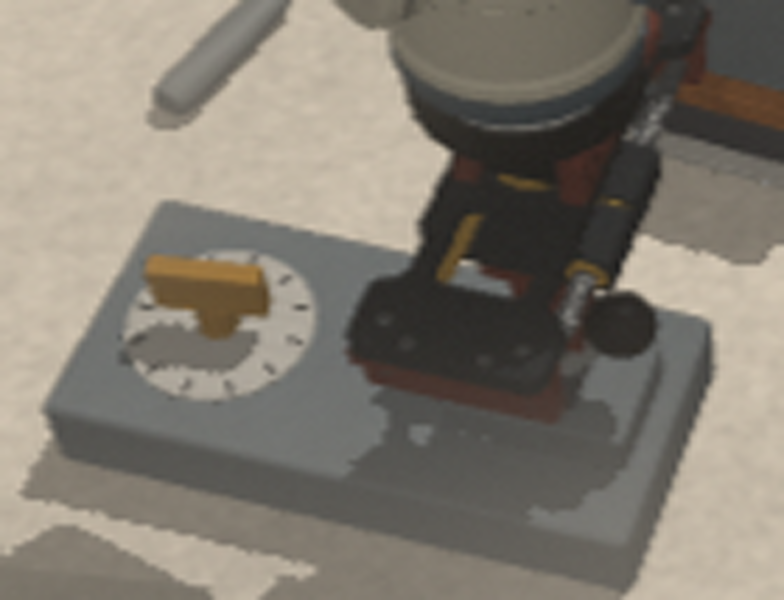

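Force is 2.3 N and the ball has swung to the far side. A few mm more, until the force jumps.

Request:
{"api": "play_rows", "payload": {"targets": [{"offset": [0.2, 0, 0], "twist": [0, 0, 0]}, {"offset": [0.3, 0, 0], "twist": [0, 0, 0]}, {"offset": [0.3, 0, 0], "twist": [0, 0, 0]}]}}

```text
t: 30.72
tcp_pos: [0.5924, -0.279, 0.0703]
ee_rot: [-179.9, 0.3, 14.0]
wrist_force: [-11.8, -4.4, 3.9]
finger_gap: 0.0005
```

Request:
{"api": "play_rows", "payload": {"targets": [{"offset": [0.15, 0, 0], "twist": [0, 0, 0]}, {"offset": [0.2, 0, 0], "twist": [0, 0, 0]}, {"offset": [0.2, 0, 0], "twist": [0, 0, 0]}]}}

```text
t: 31.1
tcp_pos: [0.5926, -0.279, 0.0703]
ee_rot: [-179.9, 0.5, 14.0]
wrist_force: [-17.9, -7.3, 8.3]
finger_gap: 0.0004
```

The lever is at its stop (18 N). I'll back off, lift away and check everything.

Request:
{"api": "play_rows", "payload": {"targets": [{"offset": [-1, 0, 0], "twist": [0, 0, 0]}, {"offset": [-3, 0, -1], "twist": [0, 0, 0]}, {"offset": [-5, 0, -6], "twist": [0, 0, 0]}, {"offset": [-9, 0, -11], "twist": [0, 0, 0]}, {"offset": [-13, 0, -15], "twist": [0, 0, 0]}, {"offset": [-16, 0, -18], "twist": [0, 0, 0]}, {"offset": [-16, 0, -18], "twist": [0, 0, 0]}]}}

```text
t: 31.98
tcp_pos: [0.4417, -0.318, 0.254]
ee_rot: [179.7, -0.2, 13.9]
wrist_force: [1.2, -0.4, -0.2]
finger_gap: 0.0006
```

```bash
python3 - <<'E'
from h import *
P,r,s=tcp(); print(P,s['t'],s['wrist_force'])
q=imaging.snapshot('scene'); save(q,'s27.png'); cv2.imwrite('pics/s27c.png',cv2.resize(q['img'][230:400,190:380],None,fx=4,fy=3.5,interpolation=cv2.INTER_CUBIC)[:,:,::-1])
t=imaging.snapshot('top'); save(t,'t27.png'); w=imaging.snapshot('wrist'); save(w,'w27.png')
for n,p in (('s',q),('t',t),('w',w)): print(n,[(np.round(d['location'],4).tolist(),round(d['p'],2)) for d in models.spot_point(p,'lamp_tip')])
b=np.array([.5608,-.286])+.0575*np.array([.97,.242]); print('exp',b,proj(q,np.r_[b,.12]),proj(w,np.r_[b,.12]))
E
```

```text
[ 0.44166014 -0.31803371  0.25398112] 31.975 [ 1.21873935 -0.36254605 -0.16440934]
s [([0.6142, -0.2755, 0.1189], 0.72)]
t [([0.6153, -0.2764, 0.1209], 0.63)]
w [([0.6148, -0.2749, 0.1215], 0.81)]
exp [ 0.616575 -0.272085] [301.62492733 343.70625141] [315.85947804   1.92232777]
```

View pics/s27c.png

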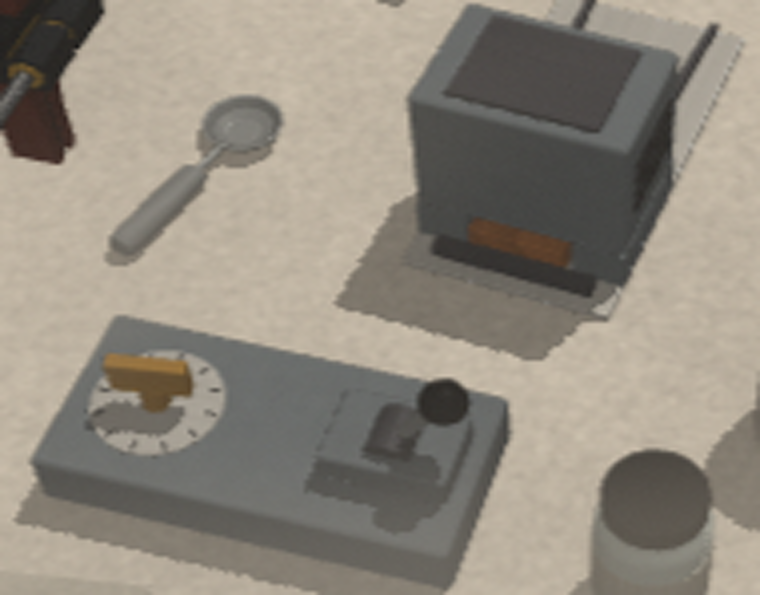

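View pics/t27.png

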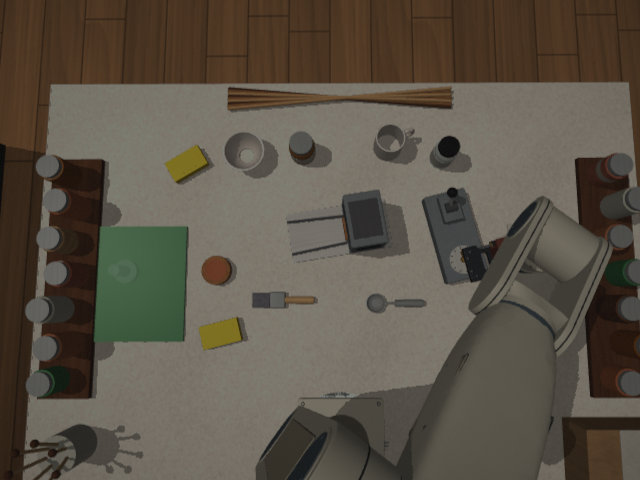

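View pics/w27.png

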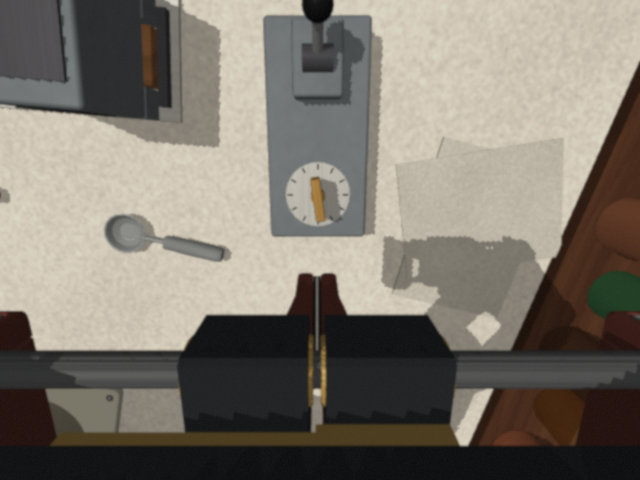

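```bash
python3 - <<'E'
from h import *
im=cv2.imread('pics/w27.png')[0:130,90:220]; cv2.imwrite('pics/w27c.png',cv2.resize(im,None,fx=5.5,fy=4.6,interpolation=cv2.INTER_CUBIC))
w=imaging.snapshot('wrist')
for nm,x,y,z in (('barface',.095,-.03,.018),('barface',.095,.03,.018),('home front top',.095,-.03,.032),('home front top',.095,.03,.032),('5short',.09,-.03,.032),('5short',.09,.03,.032),('plate',.115,-.065,.006),('plate',.115,.065,.006),('gant',.09,-.065,.15)):
    print(nm,((proj(w,np.r_[O+EX*x+EY*y,z])-[90,0])*[5.5,4.6]).round())
E
```

```text
barface [387. 404.]
barface [379. 126.]
home front top [356. 395.]
home front top [347. 107.]
5short [331. 393.]
5short [320. 105.]
plate [509. 565.]
plate [504. -17.]
gant [-37. 511.]
```

View pics/w27c.png

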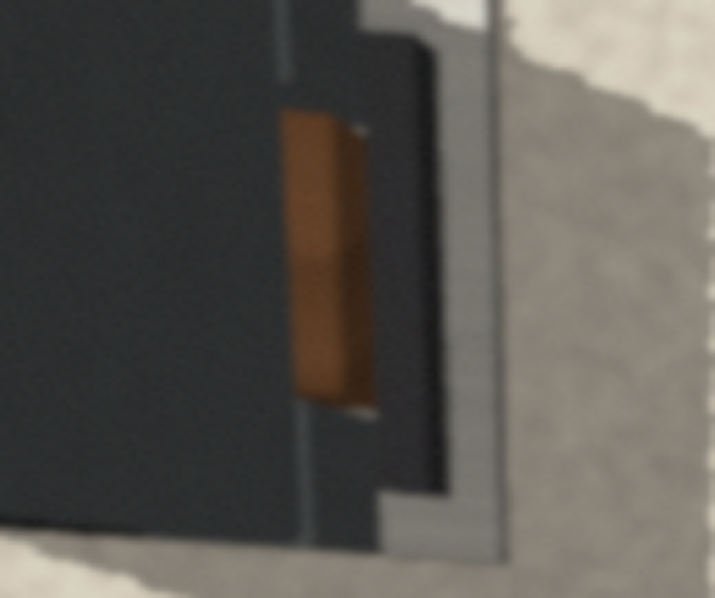

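The carrier's front face sits against the bar, parallel, with no plate showing between them. The lever is at its on-stop and the key at its wound orientation. I'll hand it in.

```bash
python3 - <<'E'
from h import *
print(order.sign_off())
E
```

```text
the job is handed in; nothing more can be done
None
```

The light-fastness test is set up and handed in at about 32 s. The carrier is home, the key is fully wound, and the lamp lever was thrown last. No verdict is reported.

- **Carrier:** I laid the red oblong block in the lead-in and pushed it home with the tool leaned 40°. At the end stop the force rose from 2.4 to 27 N. The last pictures show its front on the stop bar with no gap, its back end parallel to the mouth and about 5 mm out.
- **Key:** I wound it about 168° in one grip, in part turns. At the hard stop the torque jumped from under 0.1 to 0.72 N m. The wing stayed at about 22°, which matches 3.0 rad.
- **Lever:** I pushed it to its stop, where the force reached 18 N. All three cameras put the ball at about (0.615, −0.276, 0.120) m, some 2 to 4 mm short of where I expected it. That is within what the networks can resolve.
- **Everything else:** The other things on the table look unmoved in the top picture, and the robot touches nothing.

**What disagreed:**
- **Fingertip position:** the real fingertips sit about 34 mm behind the stated tool point. My first close went over the carrier without touching it, so I measured the offset in the wrist view and corrected for it from then on.
- **Station position:** the top and scene cameras differed by about 5 mm on where the station is. The wrist view settled that before I placed the carrier.

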